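# Gauge the floor of a turned cup

## Robot

A 7-joint arm with a two-finger parallel gripper is mounted at the origin on a cart in front of the work surface, level with it; the furniture and walls round the work are solid. World frame = base frame: x ahead of the robot, y to its left, z up, the work surface at z = 0. Lengths are in m, angles in rad, forces in N, time in s.
With the tool pointing down it reaches from about 0.4 to 0.85 m from the base axis. Payload 4.5 kg.
Tool frame: the origin (TCP) lies midway between the tips of the shut fingers; the grasp point (between the pads) lies 19 mm behind it; z points along the fingers, y is the line along which they close (so a half turn about z gives the same grasp; the last joint's range is limited). The gripper opens to 88 mm and grips with 3 to 60 N. Pads are 18 mm wide; open, the fingers measure 123 mm over their backs; the gripper's body (75 mm by 187 mm) begins 45 mm behind the grasp point.
Start: joints at [1.295, 0.689, -0.195, 1.565, 0.157, 0.902, -0.215], TCP at [0.191, -0.595, 0.239] pointing down, gripper open.
Joint ranges: [-3.01, 3.01], [-0.46, 2.08], [-1.47, 1.51], [0.13, 2.56], [-1, 4.14], [0.04, 2.09], [-2.66, 2.66]. Speed limits (rad/s): [2.57, 2.57, 3.14, 3.14, 3.14, 3.14, 3.14].

## Interface

Orientations are given as a unit quaternion [x, y, z, w].
In Python, from plant import get_state, viewer, workorder gives the robot as it stands. The module is installed in compiled form; this text tells all that it offers.
- The arm moves only by the tool step_arm, never from a script. Its argument "motion" is a list of rows, each an object of numbers: "wx", "wy", "wz": the turn, a rotation vector about the tool's x, y, z each as a share of 180 degrees, from -1 to 1; "dx", "dy", "dz": the shift along the tool's x, y, z each as a share of 8 cm, from -1 to 1; "claw": the finger opening in mm, from 0 to 88.1. A call has 1 to 8 rows; each row is the pose to reach, as a shift and turn from the pose commanded when the call began, along the tool's axes at that moment, turning the shorter way round; what a row does not reach only later rows make up. A row lasts 1/10 s, in which the tool goes at most 50 mm and 8.59 degrees, less where a joint would pass 70% of its speed; a pose out of reach is approached as far as the arm can. A call with a number of a shift or a turn outside -1 to 1 is refused whole. A call with a gripper value outside its range is refused whole. The fingers move at their own pace and stop on an object; "force" is the grip in N (left out, the last holds). Time passes only in rows, so rows that repeat a pose let the fingers close. It gives the time, the measured TCP pose, the force, the opening and the grip force at its end, in the units of the state.
- get_state(): the state, without advancing time (a new reading comes with each control period).
- viewer.snapshot(name): name is "side" or "top"; returns (picture, depth): 420x560x3 uint8, red, green, blue; 420x560 float32, m along the optical axis (not along the pixel's ray), 0 where there is no reading.
- viewer.calibration(name): a dict with "vfov" (degrees; the focal length in pixels is half the picture's height over the tangent of half this angle, whatever the lens; pixels are square), "cx", "cy" (the principal point, pixels), "extrinsics" (4x4, takes a point from camera to world coordinates). Camera axes: x right, y down, z forward; pixel columns grow to the right and rows downward; lengths in m; the calibration is good to about 2 mm. A picture is of the moment at which its call begins. calibration takes no time and is no camera call.
- workorder.finish_job(): hands the job in; it is judged then, once.
The state is a dict: "clock": time; "q": joint angles; "qd": joint speeds; "joint_torque": joint torques, N m; "tool_pos": TCP position; "eef_rot": TCP orientation; "contact_force": force on the tool from outside, world axes, zero at the start; "moment": the same for the moment, N m; "opening": opening from 0.0 (shut) to 1.0 (fully open); "finger_force": force on a finger pad.
Only numpy, scipy, OpenCV 4.12 (cv2) and the standard library are available. Lean on these libraries where they do the work, as an engineer would, in place of code of your own. Each camera call takes 0.05 s, during which the arm holds its last target. There are 200 camera calls.

## Task

Turn the lying aluminium cup mouth down onto the upright steel post, so that its floor rests on the top of the post, and let go of it. Then take the spring-tipped gauge from its leaning stand and, holding it upright, set its tip on the small ringed dot marked on the cup's closed end, pressing lightly until the tip is about half way in and never bottoming it. Finish still holding the gauge pressed there; do not let go.

Things in the scene. Friction and masses are not known exactly. Their poses are not given: they have to be found in the camera images.
- cup: plain turned aluminium cup, loose, 0.18 kg: a round tube 54 mm outside diameter and 80 mm long, wall 4 mm (bore 46 mm), one end closed by a floor 6 mm thick. Origin: centre of the outside face of the closed end; z points along the axis to the open mouth. At the start it lies on its side in the vee rest, its mouth pointing to the left and away from the robot (z level), its axis about 60 mm above the bench.
- cup_spot (a point): the marked spot on the outside face of the cup's closed end: a dark dot 3 mm across inside a dark scribed ring 12 mm across, 10 mm off the cup's axis (at x -6 mm, y +8 mm in the cup's frame)
- cup_floor (a point): centre of the inside face of the cup's floor, 6 mm from the cup's origin towards the mouth
- vee_rest: fixed steel vee rest the cup lies in: an angle iron 60 mm long, its upper edges 44 mm apart over all (narrower than the cup) and 41 mm above the bench, on a foot 84 x 60 mm. Origin: centre of the underside; x points along the vee, the way the cup's mouth points at the start.
- post_top (a point): centre of the flat top, 105 mm above the bench, of the fixed upright steel post, which is 38 mm in diameter with a chamfered top on a round base 80 mm across and 15 mm high. The cup fits over it with 4 mm to spare all round; seated, the cup's floor rests on this top and its rim hangs 31 mm above the bench, clear of the base.
- gauge_stand: fixed stand of the gauge: base plate 110 x 70 mm and a black tube (26 mm outside, 14 mm bore, 40 mm long) that leans 20 degrees from upright, its top leaning to the stand's -x side, towards the robot. Origin: centre of the underside; the centre of the tube's upper face is 80 mm above it. A fixed stack of tool cases, taller than the stand, stands close behind it (on its far side from the robot).
- gauge: pencil gauge, loose, 0.13 kg, 128 mm long without its tip. Origin: lower end of its steel nose; z points up along its axis to the handle's end. Nose 12 mm diameter from 0 to 40 mm, black flange 30 mm diameter from 40 to 46 mm, round grey handle 24 mm diameter from 46 to 122 mm, black end cap to 128 mm. At the start it leans 20 degrees in the stand, its flange on the tube's upper face, nose and tip inside the tube; it is drawn out 60 mm along its axis.
- gauge_point (a point): the outermost point of the gauge's spring tip, a round-ended steel pin 6 mm in diameter standing 15 mm out of the nose when not pressed (15 mm below the gauge's origin along its axis)
- gauge_tip (a joint): how far the spring tip is pressed into the gauge, in m: 0 when free, 0.010 when bottomed, about 0.005 half way; a spring of 0.3 N per mm with 1 N of preload (about 2.5 N half way)
Things that resemble listed ones, but are neither listed nor needed, are in the scene too. Leave any brown look-alike of the cup alone. Leave any purple look-alike of the part that bears post_top alone.

How it is judged:
On the way:
1. the cup is mouth down on the post, its floor on the post's top, and released (horizontal distance between cup_floor and post_top below 0.007 m and z of cup_floor in the frame of post_top between -0.003 and 0.003 m and angle between cup's own z axis and vertical above 3.06 rad and contact force between the fingers and cup below 0.05 N), for 0.3 s.
At the end, for the whole second after the job is handed in: Cup mouth down on the post (floor within 3 mm of its top, axis 7 mm, upright to 4.5 degrees), not touched by the fingers; gauge still gripped, at rest, upright to 8 degrees, its point within 5 mm of the spot, tip pressed in 2.5 to 8.5 mm, 0.8 to 6 N on the cup (all of step 1 and distance between gauge_point and cup_spot below 0.005 m and angle between gauge's own z axis and vertical below 0.14 rad and value of joint gauge_tip between 0.0025 and 0.0085 m and contact force between gauge and cup between 0.8 and 6 N and contact force between the fingers and gauge above 1 N and contact force between gauge and gauge_stand below 0.05 N and linear speed of gauge below 0.02 m/s); the arm keeps its last pose, push and grip.
It fails at once if the gauge's spring tip is bottomed (value of joint gauge_tip above 0.0097 m).
It also fails if it takes over 67 s, if anything falls off the work surface, if the arm or the gripper's body presses on something with over 40 N, if the wrist force passes 120 N, or if a joint passes its speed limit or range.

## Working session

There is one attempt and no reset: what is moved stays moved. The work goes in short steps, Python scripts to look and compute and a tool call to move; the robot and the scene stay as the last step left them, time stands still between calls to the robot, and variables do not carry over. Pictures are saved under pics/ and viewed, at most 10 in all, crops included, and the job is handed in when it is done.

Besides the shell and the picture viewer there is one more tool, called after "Request:" as name(argument=value, ...) on one line, values as JSON. step_arm: Moves the arm, as the interface text tells. Shift numbers are shares of 8 cm and turn numbers shares of 180 degrees, none past 1 either way. Its arguments: {"type":"object","properties":{"motion":{"type":"array","items":{"type":"object","properties":{"wx":{"type":"number","minimum":-1,"maximum":1},"wy":{"type":"number","minimum":-1,"maximum":1},"wz":{"type":"number","minimum":-1,"maximum":1},"dx":{"type":"number","minimum":-1,"maximum":1},"dy":{"type":"number","minimum":-1,"maximum":1},"dz":{"type":"number","minimum":-1,"maximum":1},"claw":{"type":"number"}}}},"force":{"type":"number"}},"required":["motion"]}

```bash
mkdir -p pics
python3 - <<'E'
from plant import get_state, viewer
import cv2,numpy as np
np.set_printoptions(precision=4,suppress=True)
for n in("side","top"):
    p,d=viewer.snapshot(n); np.savez(f"pics/{n}0.npz",p=p,d=d)
    cv2.imwrite(f"pics/{n}0.png",p[:,:,::-1]); print(viewer.calibration(n))
print(get_state())
E
```

```text
{'vfov': 52.70900887791401, 'cx': 274.77757082938, 'cy': 207.3660334907351, 'extrinsics': array([[-0.9705, -0.1647,  0.176 ,  0.4151],
       [-0.2401,  0.5958, -0.7664,  0.6579],
       [ 0.0214, -0.786 , -0.6178,  0.7908],
       [ 0.    ,  0.    ,  0.    ,  1.    ]])}
{'vfov': 48.13859426473614, 'cx': 276.06634216520246, 'cy': 202.67883246546228, 'extrinsics': array([[-0.0256, -0.9939,  0.1074,  0.4635],
       [-0.9996,  0.0264,  0.0058, -0.2166],
       [-0.0086, -0.1073, -0.9942,  1.5073],
       [ 0.    ,  0.    ,  0.    ,  1.    ]])}
{'clock': 0.1, 'q': array([ 1.2948,  0.6899, -0.1945,  1.5662,  0.1573,  0.9025, -0.2151]), 'qd': array([ 0.0013, -0.0043, -0.0013, -0.0016,  0.0014, -0.0006, -0.0014]), 'joint_torque': array([ -0.0023, -52.8501,  -1.2714, -15.3838,  -0.0526,   0.002 ,
         0.    ]), 'tool_pos': array([ 0.1903, -0.5947,  0.238 ]), 'eef_rot': array([ 0.988 ,  0.1543, -0.0002, -0.0008]), 'contact_force': array([ 0.8699, -0.7121,  0.3883]), 'moment': array([ 0.0297, -0.012 , -0.0317]), 'finger_force': 0.0, 'opening': 0.99787795547539}
```

View pics/side0.png

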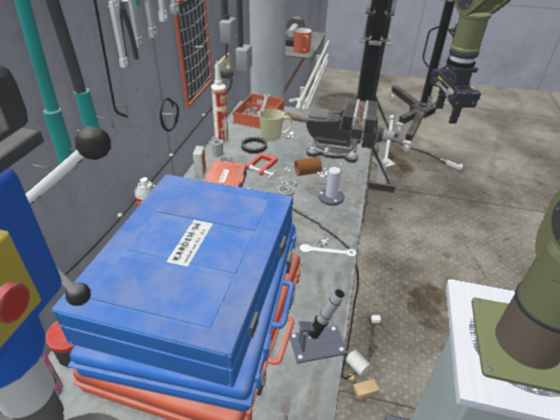

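View pics/top0.png

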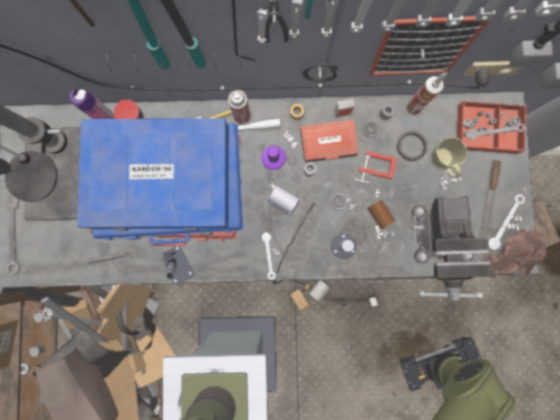

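Candidates, by top-view pixel:
- **Cup:** the silver cylinder at (284,201). The brown look-alike is at (381,214), and the grey cylinder at (319,290) is off the bench.
- **Post:** the steel post at (345,245). The purple look-alike is at (273,156).
- **Gauge in its stand:** top (173,262), side (330,305).

I choose the silver cylinder, the steel post and the gauge. The cup is hidden behind the cases in the side view.

```bash
cat > h.py <<'E'
import numpy as np,cv2
from plant import viewer
np.set_printoptions(precision=4,suppress=True)
def cloud(n,d):
    c=viewer.calibration(n);f=210/np.tan(np.radians(c["vfov"]/2));E=c["extrinsics"]
    v,u=np.mgrid[0:420,0:560]
    P=np.stack([(u-c["cx"])*d/f,(v-c["cy"])*d/f,d],-1)
    return P@E[:3,:3].T+E[:3,3]
def proj(n,X):
    c=viewer.calibration(n);f=210/np.tan(np.radians(c["vfov"]/2));E=c["extrinsics"]
    p=(np.asarray(X)-E[:3,3])@E[:3,:3]
    return p[...,:2]/p[...,2:]*f+[c["cx"],c["cy"]]
def load(n,k=0):
    z=np.load(f"pics/{n}{k}.npz");return z["p"],z["d"],cloud(n,z["d"])
E
python3 - <<'E'
from h import *
p,d,W=load("top")
for y,x in[(201,284),(245,347),(262,175),(250,345),(230,300),(156,273),(160,150)]: print((x,y),W[y,x],d[y,x],p[y,x])
print("cup heights mm\n",(W[184:222:2,262:306:3,2]*1000).astype(int))
print("gauge heights\n",(W[240:288:3,160:196:2,2]*1000).astype(int))
print("post heights\n",(W[232:262:2,328:362:2,2]*1000).astype(int))
s,ds,Ws=load("side")
print("side",Ws[170,333],Ws[295,338],Ws[185,332])
A=cv2.resize(p[170:290,150:370],None,fx=3.6,fy=3.6,interpolation=cv2.INTER_CUBIC)
cv2.imwrite("pics/crop_top.png",A[:,:,::-1])
A=np.hstack([cv2.resize(s[270:370,280:380],(400,400),interpolation=cv2.INTER_CUBIC),cv2.resize(s[140:240,270:370],(400,400),interpolation=cv2.INTER_CUBIC)])
cv2.imwrite("pics/crop_side.png",A[:,:,::-1])
E
```

```text
(284, 201) [ 0.6212 -0.2326  0.0892] 1.426722 [225 222 228]
(347, 245) [ 0.4831 -0.4151  0.1088] 1.3912826 [219 218 228]
(175, 262) [0.4459 0.1001 0.0851] 1.4138039 [71 71 77]
(345, 250) [ 0.4686 -0.4092  0.1044] 1.3941184 [180 179 191]
(300, 230) [ 0.5363 -0.2822  0.0012] 1.5047992 [142 139 134]
(273, 156) [ 0.7574 -0.2028  0.1061] 1.4246395 [134  87 167]
(150, 160) [0.7244 0.1297 0.2542] 1.2758005 [107 140 210]
cup heights mm
 [[ -4   1  -2   8   5   6   0   2  -3   0  -2   0   0  -1   0]
 [ -5   0  -3  14   0  68   1   2   6   2   4   5   6   1   0]
 [  4  -1   1   9   3  76  72   4   3  -2   1  -2   0   1   8]
 [  6   0   5  12  83  84  82  73   1   0  -2  -1   0  -3   0]
 [ -3   0   7   0  87  87  83  88  72   2   0  -5  -3   0  -5]
 [  0   0   0   2  87  84  84  86  80  77   8 -10   0  -1   0]
 [  2   1   0  81  87  88  92  86  88  85  77  69  -2   2  -7]
 [  0   0   0  79  79  82  85  88  84  79  82  78  71   0   0]
 [ -1   5  -3  73  75  81  79  83  85  92  81  81  77   2   2]
 [  0   6  -2   6  73  79  78  85  87  79  85  83   4   4   3]
 [  0   2   0   0   9  72  77  82  81
[... 2526 characters left out ...]
14  15  64 102 106 101 102 106 102 104   6   0   4]
 [ -4  -1   9  13  15  12  63 101 105 104 104 104 106 102   8  -4   0]
 [  0   0  11  16  12  21  54  90 107 106 109 104 104  11   8  -1   1]
 [ -2   0   5  10  11  17  12  68  97 100 103 104 102  16   4  -2   0]
 [  8   0  -3  17   8  17   9  15  16  12  22  14  15  11   0   3  -3]
 [  6  -2   1   0   9  14   6  16  14   6  13  14  16  -2   2   5  -5]
 [  1   1   3  -1  -6   8  10  15  13  12  21  15   0   3  -1  -2   7]
 [ 11  -2  -3  -2   3   3   1  10   6  14  -2   2   2  -1   0  -4   0]
 [  4  -5   0 -10  -6  -1  -4   0   0  -5   7   2   2  -7   0   3   0]]
side [ 0.4871 -0.4143  0.1041] [0.4128 0.1098 0.1635] [ 0.4834 -0.3982  0.0613]
```

View pics/crop_top.png

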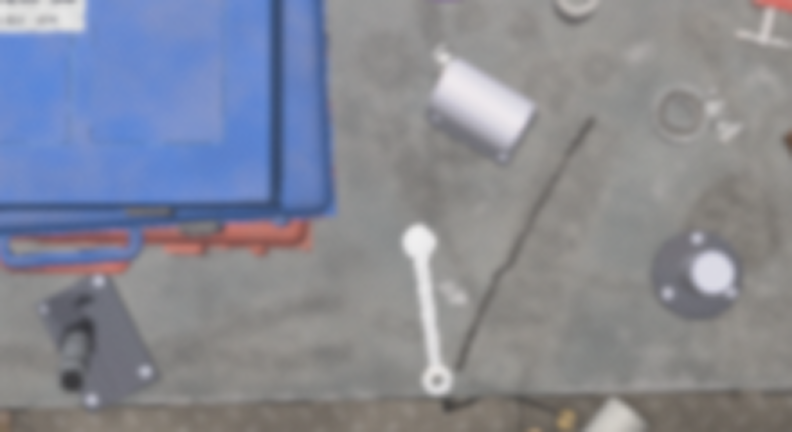

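View pics/crop_side.png

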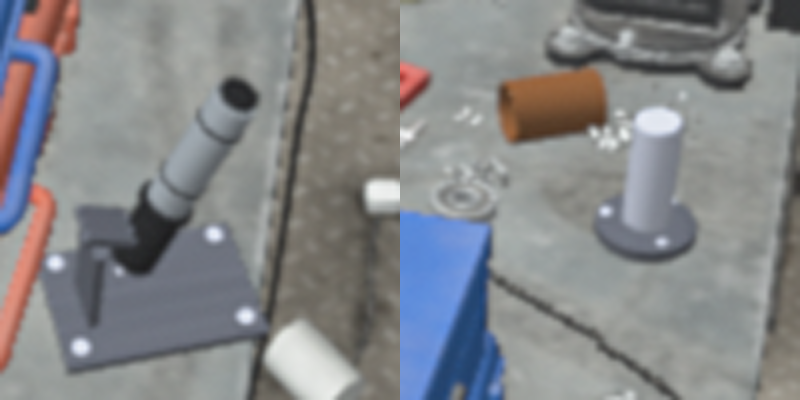

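The crops show:
- **Cup:** crop_top has the silver cup, mouth up-left at (442,82), closed end lower right at (518,130).
- **Post:** top at (713,272) in crop_top, and upright in crop_side.
- **Gauge:** grey handle with black cap at (238,95) in crop_side, leaning out of the black tube.

Next I fit these numerically.

Run:
```python
from h import *
p,d,W=load("top"); s,ds,Ws=load("side")
def raymask(n,m,h):  # largest contour to points on plane z=h
    c=viewer.calibration(n);f=210/np.tan(np.radians(c["vfov"]/2));E=c["extrinsics"]
    k=max(cv2.findContours(m.astype(np.uint8),0,1)[0],key=cv2.contourArea)[:,0,:].astype(float)
    r=np.c_[(k[:,0]-c["cx"])/f,(k[:,1]-c["cy"])/f,np.ones(len(k))]@E[:3,:3].T
    return E[:3,3]+r*((h-E[2,3])/r[:,2])[:,None]
def box(sh,x0,x1,y0,y1):
    m=np.zeros(sh,bool);m[y0:y1,x0:x1]=1;return m
b=box(d.shape,255,312,180,222)
m=b&(W[...,2]>.05)&(W[...,2]<.11)
r=cv2.minAreaRect(raymask("top",m,.065)[:,:2].astype(np.float32)*1000)
print("cup rect",r,cv2.boxPoints(r)); print("mean cup",W[m].mean(0))
# post top
for n,Wn,bb in(("top",W,box(d.shape,335,362,232,256)),("side",Ws,box(d.shape,320,346,160,200))):
    m=bb&(abs(Wn[...,2]-.105)<.01)
    c=cv2.minEnclosingCircle(Wn[m][:,:2].astype(np.float32)*1000); print("post",n,m.sum(),Wn[m].mean(0),c)
# bright-face contour for post
m=box(d.shape,335,362,232,256)&(W[...,2]>.093)
print("post ell",cv2.fitEllipse(raymask("top",m,.105)[:,:2].astype(np.float32)*1000))
# gauge
for n,Wn,bb in(("top",W,box(d.shape,162,184,256,280)),("side",Ws,box(d.shape,310,350,285,325))):
    m=bb&(Wn[...,2]>.092)&(Wn[...,2]<.22)&(Wn[...,0]<.47)
    P=Wn[m]; c=P.mean(0); 
    z=P[:,2];A=np.c_[np.ones(len(z)),z-.13]; k=np.linalg.lstsq(A,P[:,:2],rcond=None)[0]
    u,S,V=np.linalg.svd(P-c);print("gauge",n,m.sum(),c,V[0],"at z=.13",k[0],"slope",k[1],"zmax",z.max())
m=box(d.shape,145,200,235,285)&(W[...,2]>.002)&(W[...,2]<.02)
print("stand base",cv2.minAreaRect(raymask("top",m,.008)[:,:2].astype(np.float32)*1000))
```

```text
cup rect ((629.82958984375, -231.42739868164062), (81.60675048828125, 53.7451171875), 57.89618682861328) [[ 585.381  -251.7098]
 [ 630.9078 -280.2729]
 [ 674.2781 -211.145 ]
 [ 628.7514 -182.5818]]
mean cup [ 0.6279 -0.2313  0.0805]
post top 128 [ 0.4821 -0.4182  0.1044] ((481.8065490722656, -418.0564880371094), 19.165157318115234)
post side 98 [ 0.4831 -0.4089  0.1031] ((483.4163818359375, -414.6514892578125), 20.95197105407715)
post ell ((482.1084289550781, -417.6176452636719), (34.319297790527344, 37.58191680908203), 4.281494140625)
gauge top 127 [0.4232 0.1011 0.1398] [-0.4325 -0.1637  0.8866] at z=.13 [0.4277 0.1028] slope [-0.4644 -0.1683] zmax 0.17192393569322983
gauge side 438 [0.4235 0.1144 0.1332] [ 0.3501  0.2144 -0.9118] at z=.13 [0.4246 0.1151] slope [-0.3573 -0.232 ] zmax 0.16648372292663072
stand base ((439.1414794921875, 113.3145751953125), (133.8465576171875, 93.40425872802734), 34.32923889160156)
```

```bash
cat >> h.py <<'E'
from scipy.spatial.transform import Rotation as Ro, Slerp
from plant import get_state
def frame(z,y):
    z=np.array(z,float);z/=np.linalg.norm(z);y=np.array(y,float);y-=z*(y@z);y/=np.linalg.norm(y)
    return Ro.from_matrix(np.c_[np.cross(y,z),y,z])
def plan(p,R,targets,nd=3):
    """print step_arm numbers for the way from (p,R) through targets [(p,R)]; returns the end"""
    for pt,Rt in targets:
        d=(R.inv()*Rt).magnitude(); n=int(max(np.ceil(np.abs(R.inv().apply(pt-p)).max()/.078),np.ceil(d/1.1),1))
        n=max(n,int(np.ceil(np.linalg.norm(pt-p)/.11))); S=Slerp([0,1],Ro.concatenate([R,Rt]));p0=p.copy()
        for i in range(1,n+1):
            a=i/n; dx=np.round(R.inv().apply(p0+(pt-p0)*a-p)/.08,nd); w=np.round((R.inv()*S(a)).as_rotvec()/np.pi,nd)
            rows=int(max(np.ceil(np.linalg.norm(dx)*.08/.05),np.ceil(np.linalg.norm(w)*180/8.59)))
            p=p+R.apply(dx*.08);R=R*Ro.from_rotvec(w*np.pi)
            print("d",dx,"w",w,"rows",rows,"->",p,R.as_matrix()[:,2])
    return p,R
def now():
    s=get_state();return np.array(s["tool_pos"]),Ro.from_quat(s["eef_rot"])
def st():
    s=get_state();print({k:np.round(s[k],3) for k in("clock","q","tool_pos","eef_rot","contact_force","opening","finger_force")})
m=np.array([np.cos(np.radians(57.9)),np.sin(np.radians(57.9)),0]);Z=np.array([0,0,1.]);yc=np.array([m[1],-m[0],0]);t=np.radians(40)
E
python3 - <<'E'
from h import *
z0=np.sin(t)*m-np.cos(t)*Z; Rg=frame(z0,yc)
T=np.array([.630,-.2309,.0454])
Rd=frame(-Z,yc)
p,R=now()
plan(p,R,[(np.array([.42,-.42,.25]),Rd),(T-.12*z0+[0,0,.03],Rg)])
E
```

```text
d [ 0.85  -0.301 -0.037] w [-0.    -0.    -0.056] rows 2 -> [ 0.2477 -0.5511  0.241 ] [-0.0006  0.0015 -1.    ]
d [ 0.89  -0.148 -0.037] w [-0.    -0.    -0.056] rows 2 -> [ 0.3052 -0.5074  0.244 ] [-0.0006  0.0015 -1.    ]
d [ 0.902  0.01  -0.037] w [-0.    -0.    -0.055] rows 2 -> [ 0.3626 -0.4637  0.247 ] [-0.0006  0.0015 -1.    ]
d [ 0.886  0.165 -0.037] w [-0.    -0.    -0.056] rows 2 -> [ 0.42 -0.42  0.25] [-0.0006  0.0015 -1.    ]
d [0.811 0.323 0.345] w [-0.     0.074 -0.   ] rows 2 -> [ 0.4763 -0.3788  0.2224] [ 0.1219  0.1966 -0.9729]
d [0.71  0.323 0.522] w [-0.     0.074 -0.   ] rows 2 -> [ 0.5327 -0.3375  0.1949] [ 0.2378  0.3811 -0.8934]
d [0.57  0.323 0.672] w [-0.     0.074 -0.   ] rows 2 -> [ 0.5891 -0.2962  0.1673] [ 0.3409  0.5452 -0.7659]
```

Request:
step_arm(motion=[{"dx":0.85,"dy":-0.3,"dz":-0.037,"wz":-0.056,"claw":88},{"dx":0.85,"dy":-0.3,"dz":-0.037,"wz":-0.056,"claw":88},{"dx":0.85,"dy":-0.3,"dz":-0.037,"wz":-0.056,"claw":88}])

```text
$.motion[0]: bad value
```

Request:
step_arm(motion=[{"dx":0.89,"dy":-0.148,"dz":-0.037,"wz":-0.056},{"dx":0.89,"dy":-0.148,"dz":-0.037,"wz":-0.056},{"dx":0.89,"dy":-0.148,"dz":-0.037,"wz":-0.056}])

```text
$.motion[0]: bad value
```

Request:
step_arm(motion=[{"dx":0.9,"dy":0.01,"dz":-0.037,"wz":-0.055},{"dx":0.9,"dy":0.01,"dz":-0.037,"wz":-0.055},{"dx":0.9,"dy":0.01,"dz":-0.037,"wz":-0.055}])

```text
$.motion[0]: bad value
```

Request:
step_arm(motion=[{"dx":0.886,"dy":0.165,"dz":-0.037,"wz":-0.056},{"dx":0.886,"dy":0.165,"dz":-0.037,"wz":-0.056},{"dx":0.886,"dy":0.165,"dz":-0.037,"wz":-0.056},{"dx":0.886,"dy":0.165,"dz":-0.037,"wz":-0.056}])

```text
$.motion[0]: bad value
```

Request:
step_arm(motion=[{"dx":0.81,"dy":0.323,"dz":0.345,"wy":0.074},{"dx":0.81,"dy":0.323,"dz":0.345,"wy":0.074},{"dx":0.81,"dy":0.323,"dz":0.345,"wy":0.074}])

```text
$.motion[0]: bad value
```

Request:
step_arm(motion=[{"dx":0.71,"dy":0.323,"dz":0.522,"wy":0.074},{"dx":0.71,"dy":0.323,"dz":0.522,"wy":0.074},{"dx":0.71,"dy":0.323,"dz":0.522,"wy":0.074}])

```text
$.motion[0]: bad value
```

Request:
step_arm(motion=[{"dx":0.57,"dy":0.323,"dz":0.672,"wy":0.074},{"dx":0.57,"dy":0.323,"dz":0.672,"wy":0.074},{"dx":0.57,"dy":0.323,"dz":0.672,"wy":0.074},{"dx":0.57,"dy":0.323,"dz":0.672,"wy":0.074}])

```text
$.motion[0]: bad value
```

Run:
```python
from h import *
st()
z0=np.sin(t)*m-np.cos(t)*Z; Rg=frame(z0,yc)
T=np.array([.630,-.2309,.0454])
p,R=now(); print((R.inv()*Rg).as_rotvec())
plan(p,R,[(T-.075*z0,Rg),(T,Rg)])
pic,d=viewer.snapshot("top"); np.savez("pics/top1.npz",p=pic,d=d)
cv2.imwrite("pics/top1.png",cv2.resize(pic[150:280,210:400],None,fx=4,fy=4)[:,:,::-1])
```

```text
{'clock': np.float64(0.1), 'q': array([ 1.295,  0.69 , -0.195,  1.566,  0.157,  0.903, -0.215]), 'tool_pos': array([ 0.19 , -0.595,  0.238]), 'eef_rot': array([ 0.988,  0.154, -0.   , -0.001]), 'contact_force': array([ 0.87 , -0.712,  0.388]), 'opening': np.float64(0.998), 'finger_force': np.float64(0.0)}
[ 0.2429  0.6684 -0.6721]
d [ 0.88  -0.324  0.242] w [ 0.011  0.03  -0.031] rows 2 -> [ 0.2495 -0.5486  0.2187] [ 0.0754  0.0668 -0.9949]
d [ 0.88  -0.227  0.334] w [ 0.011  0.031 -0.03 ] rows 2 -> [ 0.3086 -0.5025  0.1994] [ 0.1468  0.1397 -0.9793]
d [ 0.86  -0.133  0.426] w [ 0.011  0.03  -0.031] rows 2 -> [ 0.3678 -0.4563  0.1801] [ 0.2066  0.2162 -0.9542]
d [ 0.823 -0.034  0.507] w [ 0.011  0.031 -0.03 ] rows 2 -> [ 0.4269 -0.4102  0.1608] [ 0.259   0.2978 -0.9188]
d [0.77  0.06  0.585] w [ 0.011  0.03  -0.031] rows 2 -> [ 0.4861 -0.364   0.1415] [ 0.2981  0.3796 -0.8758]
d [0.7   0.153 0.651] w [ 0.011  0.03  -0.03 ] rows 2 -> [ 0.5452 -0.3179  0.1222] [ 0.3256  0.4616 -0.8251]
d [0.618 0.239 0.706] w [ 0.011  0.031 -0.031] rows 2 -> [ 0.6044 -0.2718  0.1029] [ 0.3424  0.5444 -0.7657]
d [-0.    -0.001  0.938] w [ 0. -0.  0.] rows 2 -> [ 0.63   -0.2309  0.0454] [ 0.3424  0.5444 -0.7657]
```

View pics/top1.png

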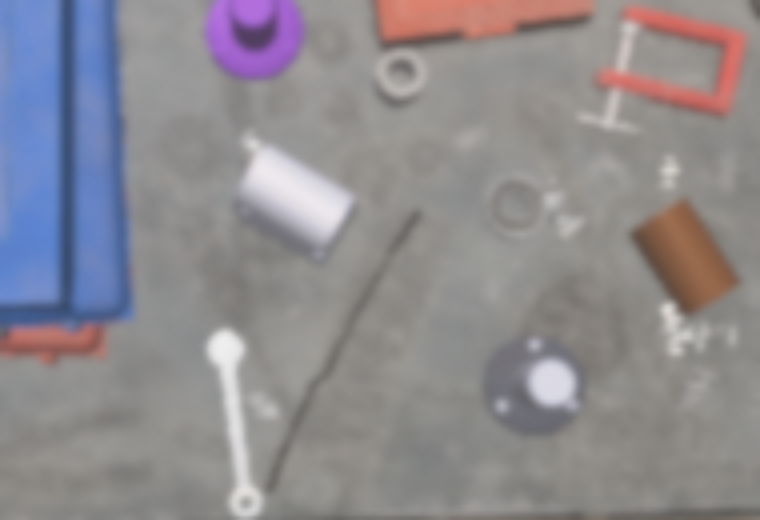

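The calls were refused, so nothing moved: the cup is still at (295,205) and the post at (550,385) in the crop. Missing fields look like the cause, so I'll give them all.

Request:
step_arm(motion=[{"dx":0.85,"dy":-0.3,"dz":-0.037,"wx":0,"wy":0,"wz":-0.056,"claw":88},{"dx":0.85,"dy":-0.3,"dz":-0.037,"wx":0,"wy":0,"wz":-0.056,"claw":88},{"dx":0.85,"dy":-0.3,"dz":-0.037,"wx":0,"wy":0,"wz":-0.056,"claw":88}], force=30)

```text
clock: 0.45
tool_pos: [0.2526, -0.5486, 0.2418]
eef_rot: [0.97, 0.244, 0.002, -0.001]
contact_force: [0.0, -1.1, 0.3]
opening: 1.0
finger_force: 0.0
```

Request:
step_arm(motion=[{"dx":0.89,"dy":-0.148,"dz":-0.037,"wx":0,"wy":0,"wz":-0.056,"claw":88},{"dx":0.89,"dy":-0.148,"dz":-0.037,"wx":0,"wy":0,"wz":-0.056,"claw":88},{"dx":0.89,"dy":-0.148,"dz":-0.037,"wx":0,"wy":0,"wz":-0.056,"claw":88}])

```text
clock: 0.75
tool_pos: [0.3089, -0.5056, 0.2448]
eef_rot: [0.945, 0.328, 0.001, -0.0]
contact_force: [-0.1, 0.0, -0.1]
opening: 1.0
finger_force: 0.0
```

Request:
step_arm(motion=[{"dx":0.9,"dy":0.01,"dz":-0.037,"wx":0,"wy":0,"wz":-0.055,"claw":88},{"dx":0.9,"dy":0.01,"dz":-0.037,"wx":0,"wy":0,"wz":-0.055,"claw":88},{"dx":0.9,"dy":0.01,"dz":-0.037,"wx":0,"wy":0,"wz":-0.055,"claw":88}])

```text
clock: 1.05
tool_pos: [0.3652, -0.4627, 0.2477]
eef_rot: [0.913, 0.407, 0.001, -0.0]
contact_force: [-1.1, 0.8, -0.4]
opening: 0.995
finger_force: 0.0
```

Request:
step_arm(motion=[{"dx":0.886,"dy":0.165,"dz":-0.037,"wx":0,"wy":0,"wz":-0.056,"claw":88},{"dx":0.886,"dy":0.165,"dz":-0.037,"wx":0,"wy":0,"wz":-0.056,"claw":88},{"dx":0.886,"dy":0.165,"dz":-0.037,"wx":0,"wy":0,"wz":-0.056,"claw":88},{"dx":0.886,"dy":0.165,"dz":-0.037,"wx":0,"wy":0,"wz":-0.056,"claw":88}])

```text
clock: 1.45
tool_pos: [0.4181, -0.4227, 0.2502]
eef_rot: [0.876, 0.482, -0.001, 0.0]
contact_force: [-0.9, -0.5, -0.1]
opening: 1.002
finger_force: 0.0
```

Request:
step_arm(motion=[{"dx":0.81,"dy":0.323,"dz":0.345,"wx":0,"wy":0.074,"wz":0,"claw":88},{"dx":0.81,"dy":0.323,"dz":0.345,"wx":0,"wy":0.074,"wz":0,"claw":88},{"dx":0.81,"dy":0.323,"dz":0.345,"wx":0,"wy":0.074,"wz":0,"claw":88}])

```text
clock: 1.75
tool_pos: [0.4737, -0.382, 0.2204]
eef_rot: [0.871, 0.478, 0.101, -0.058]
contact_force: [-0.6, -0.1, 0.4]
opening: 0.993
finger_force: 0.0
```

Request:
step_arm(motion=[{"dx":0.71,"dy":0.323,"dz":0.522,"wx":0,"wy":0.074,"wz":0,"claw":88},{"dx":0.71,"dy":0.323,"dz":0.522,"wx":0,"wy":0.074,"wz":0,"claw":88},{"dx":0.71,"dy":0.323,"dz":0.522,"wx":0,"wy":0.074,"wz":0,"claw":88}])

```text
clock: 2.05
tool_pos: [0.5302, -0.3401, 0.1925]
eef_rot: [0.853, 0.469, 0.2, -0.113]
contact_force: [-0.4, -0.7, -0.4]
opening: 1.001
finger_force: 0.0
```

Request:
step_arm(motion=[{"dx":0.57,"dy":0.323,"dz":0.672,"wx":0,"wy":0.074,"wz":0,"claw":88},{"dx":0.57,"dy":0.323,"dz":0.672,"wx":0,"wy":0.074,"wz":0,"claw":88},{"dx":0.57,"dy":0.323,"dz":0.672,"wx":0,"wy":0.074,"wz":0,"claw":88},{"dx":0.57,"dy":0.323,"dz":0.672,"wx":0,"wy":0.074,"wz":0,"claw":88}])

```text
clock: 2.45
tool_pos: [0.5879, -0.2987, 0.1679]
eef_rot: [0.823, 0.455, 0.297, -0.164]
contact_force: [0.2, -0.3, 0.8]
opening: 0.994
finger_force: 0.0
```

Run:
```python
from h import *
st()
z0=np.sin(t)*m-np.cos(t)*Z; Rg=frame(z0,yc)
T=np.array([.630,-.2309,.0454])
p,R=now(); print((R.inv()*Rg).as_rotvec())
plan(p,R,[(T-.075*z0,Rg),(T,Rg)])
```

```text
{'clock': np.float64(2.45), 'q': array([ 1.08 ,  1.031, -0.755,  1.496, -0.087,  0.809,  0.116]), 'tool_pos': array([ 0.588, -0.299,  0.168]), 'eef_rot': array([ 0.823,  0.455,  0.297, -0.164]), 'contact_force': array([ 0.157, -0.306,  0.829]), 'opening': np.float64(0.994), 'finger_force': np.float64(0.0)}
[ 0.0005  0.0054 -0.0006]
d [-0.215 -0.005  0.878] w [ 0.     0.002 -0.   ] rows 2 -> [ 0.6044 -0.2717  0.1028] [ 0.3424  0.5448 -0.7655]
d [-0.001 -0.001  0.937] w [ 0. -0. -0.] rows 2 -> [ 0.63   -0.2309  0.0454] [ 0.3424  0.5448 -0.7655]
```

Request:
step_arm(motion=[{"dx":-0.215,"dy":-0.005,"dz":0.878,"wx":0,"wy":0.002,"wz":0,"claw":88},{"dx":-0.215,"dy":-0.005,"dz":0.878,"wx":0,"wy":0.002,"wz":0,"claw":88},{"dx":-0.215,"dy":-0.005,"dz":0.878,"wx":0,"wy":0.002,"wz":0,"claw":88}])

```text
clock: 2.75
tool_pos: [0.6043, -0.2686, 0.102]
eef_rot: [0.821, 0.456, 0.299, -0.168]
contact_force: [-0.9, 0.5, -0.0]
opening: 0.998
finger_force: 0.0
```

Request:
step_arm(motion=[{"dx":0,"dy":0,"dz":0.3,"wx":0,"wy":0,"wz":0,"claw":88},{"dx":0,"dy":0,"dz":0.6,"wx":0,"wy":0,"wz":0,"claw":88},{"dx":0,"dy":0,"dz":0.937,"wx":0,"wy":0,"wz":0,"claw":88},{"dx":0,"dy":0,"dz":0.937,"wx":0,"wy":0,"wz":0,"claw":88},{"dx":0,"dy":0,"dz":0.937,"wx":0,"wy":0,"wz":0,"claw":88}])

```text
clock: 3.25
tool_pos: [0.6322, -0.2305, 0.0479]
eef_rot: [0.822, 0.455, 0.302, -0.165]
contact_force: [0.3, -0.5, -0.5]
opening: 0.999
finger_force: 0.0
```

Run:
```python
from h import *
st()
pic,d=viewer.snapshot("top"); np.savez("pics/top2.npz",p=pic,d=d)
W=cloud("top",d)
cv2.imwrite("pics/top2.png",cv2.resize(pic[150:260,210:370],None,fx=4,fy=4)[:,:,::-1])
```

```text
{'clock': np.float64(3.25), 'q': array([ 0.957,  1.2  , -0.726,  1.546, -0.063,  0.557,  0.122]), 'tool_pos': array([ 0.632, -0.23 ,  0.048]), 'eef_rot': array([ 0.822,  0.455,  0.302, -0.165]), 'contact_force': array([ 0.253, -0.478, -0.514]), 'opening': np.float64(0.999), 'finger_force': np.float64(0.0)}
```

View pics/top2.png

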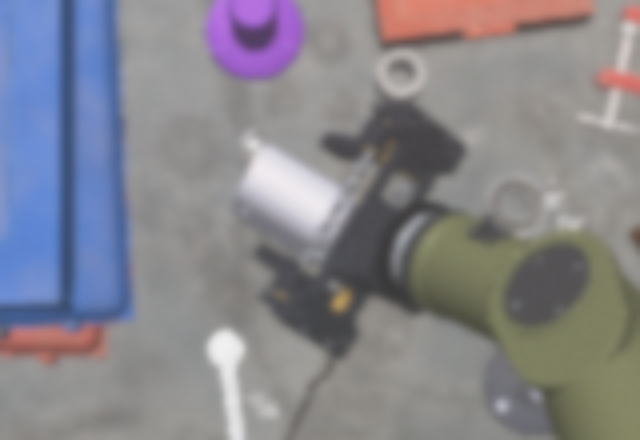

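The top view shows the fingers straddling the cup centrally, at (340,145) and (275,265) in the crop. I'll close, lift, and check.

Request:
step_arm(motion=[{"dx":0,"dy":0,"dz":0,"wx":0,"wy":0,"wz":0,"claw":45},{"dx":0,"dy":0,"dz":0,"wx":0,"wy":0,"wz":0,"claw":45},{"dx":0,"dy":0,"dz":0,"wx":0,"wy":0,"wz":0,"claw":45},{"dx":0,"dy":0,"dz":0,"wx":0,"wy":0,"wz":0,"claw":45},{"dx":0,"dy":0,"dz":0,"wx":0,"wy":0,"wz":0,"claw":45}], force=30)

```text
clock: 3.8
tool_pos: [0.6306, -0.2283, 0.0458]
eef_rot: [0.821, 0.455, 0.301, -0.168]
contact_force: [-3.1, 0.1, 3.2]
opening: 0.608
finger_force: 30.0
```

```bash
cat > kin.py <<'E'
from h import *
from scipy.optimize import least_squares
D=[([1.2948,.6899,-.1945,1.5662,.1573,.9025,-.2151],[.1903,-.5947,.238],[.988,.1543,-.0002,-.0008]),
([1.08,1.031,-.755,1.496,-.087,.809,.116],[.588,-.299,.168],[.823,.455,.297,-.164]),
([.957,1.2,-.726,1.546,-.063,.557,.122],[.632,-.23,.048],[.822,.455,.302,-.165])]
def fk(q,k):
    c,c7,h,L1,L2,L3,x0,y0,e4,e6=k
    R=Ro.from_euler("z",c);p=np.array([x0,y0,h])
    off=[0,0,L1,0,L2,0,L3]; ex=[0,0,0,e4,-e4,e6,0]
    for i,a in enumerate("zyzyzyz"):
        p=p+R.apply([ex[i],0,0]); R=R*Ro.from_euler(a,q[i]); p=p+R.apply([0,0,off[i]])
    return p,R*Ro.from_euler("z",c7)
def res(k):
    o=[]
    for q,p,r in D:
        P,R=fk(q,k);o+=[*(P-p),*(.3*(R.inv()*Ro.from_quat(r)).as_rotvec())]
    return np.array(o+[.01*k[6],.01*k[7],.003*k[8],.003*k[9]])
b=None
for c in(-2.55,2.55,0):
  for c7 in(0,1.57,3.14,-1.57):
    s=least_squares(res,[c,c7,.3,.4,.4,.3,0,0,0,0])
    if b is None or s.cost<b.cost:b=s
K=b.x
LO=np.array([-3.01,-.46,-1.47,.13,-1,.04,-2.66]);HI=np.array([3.01,2.08,1.51,2.56,4.14,2.09,2.66])
def ik(p,R,q0s):
    best=None
    for q0 in q0s:
        f=lambda q:np.r_[(fk(q,K)[0]-p)*3,(fk(q,K)[1].inv()*R).as_rotvec(),.002*(q-q0)]
        s=least_squares(f,np.clip(q0,LO+.01,HI-.01),bounds=(LO,HI))
        e=np.linalg.norm(s.fun[:6])
        if best is None or e<best[0]-1e-3:best=(e,s.x)
    return best
E
python3 - <<'E'
from kin import *
print(b.cost,K,np.abs(res(K)).max()); st()
P=np.array([.482,-.417]);q=np.array(get_state()["q"]);rng=np.random.default_rng(0)
Q=[q]+[rng.uniform(LO,HI) for _ in range(12)]
for a in range(-180,180,30):
    h=np.array([np.cos(np.radians(a)),np.sin(np.radians(a)),0]);z=np.cos(t)*h-np.sin(t)*Z;y=np.cross(Z,h)
    R=frame(z,y)
    for gz in(.083,.20):
        e,x=ik(np.r_[P,gz]+.019*z,R,Q); print(a,gz,round(e,3),x)
E
```

```text
0.05652399207073859 [ 1.7594  4.958   0.2888 -1.3341 -1.1761 -0.1697  0.9189 -0.7574  1.8997
  0.2625] 0.26820896216675366
{'clock': np.float64(3.8), 'q': array([ 0.957,  1.204, -0.726,  1.549, -0.063,  0.558,  0.123]), 'tool_pos': array([ 0.631, -0.228,  0.046]), 'eef_rot': array([ 0.821,  0.455,  0.301, -0.168]), 'contact_force': array([-3.1  ,  0.103,  3.211]), 'opening': np.float64(0.608), 'finger_force': np.float64(29.986)}
-180 0.083 0.0 [-0.0198  1.1937  0.8782  1.5521 -0.1041  0.1367  0.2546]
-180 0.2 0.0 [ 0.6796  0.9513 -0.2741  1.451   1.5972  0.79   -0.7361]
-150 0.083 0.0 [-0.0129  1.2917  0.7781  1.5258  0.2704  0.5071 -0.545 ]
-150 0.2 0.0 [ 0.4827  0.8872  0.0813  1.4613  1.0728  0.9389 -0.7887]
-120 0.083 0.0 [ 0.3323  1.0912  0.3359  1.4803  0.6241  1.0134 -1.0154]
-120 0.2 0.0 [ 0.543   0.819   0.0866  1.4428  0.818   1.279  -0.9053]
-90 0.083 0.0 [ 0.4919  0.9989  0.1923  1.4543  0.4565  1.3636 -1.2307]
-90 0.2 0.0 [ 0.6376  0.7344  0.0083  1.4165  0.5999  1.6481 -1.1446]
-60 0.083 0.0 [ 0.634   0.9322  0.0637  1.4364  0.2221  1.6079 -1.5474]
-60 0.2 0.0 [ 0.7688 
[... 325 characters left out ...]
12]
30 0.083 0.0 [ 0.5975  1.0087  0.28    1.4426 -0.9999  1.4209 -2.375 ]
30 0.2 0.0 [ 0.4961  0.789   0.4065  1.4141 -1.      1.6151 -2.5619]
60 0.083 0.0 [ 1.5722  1.5549 -1.2684  1.4962  0.654   0.7929  2.6074]
60 0.2 0.0 [ 1.586   1.4025 -1.3689  1.4755  0.562   0.9154  2.5413]
90 0.083 0.0 [ 1.4294  1.3415 -1.2091  1.5089  0.9099  0.3995  1.8191]
90 0.2 0.0 [ 1.4937  1.2123 -1.3088  1.4953  0.7638  0.5396  1.8724]
120 0.083 0.0 [ 1.236   1.5586 -1.2623  1.443   2.2695  0.6051  0.3078]
120 0.2 0.0 [ 1.0906  1.1106 -1.0541  1.4464  1.7976  0.4876  0.2918]
150 0.083 0.0 [ 0.7619  1.3498 -0.3272  1.4362  2.5646  0.639  -1.1903]
150 0.2 0.0 [0.3516 0.7251 0.3754 1.5416 0.0897 0.0664 0.9073]
```

```bash
python3 - <<'E'
s=open("kin.py").read()
a=s.index("b=None");e=s.index("LO=")
s=s[:a]+'''import os,itertools
SG=np.ones(7)
if os.path.exists("K.npz"): z=np.load("K.npz");K,SG=z["K"],z["SG"]
'''+s[e:]
s=s.replace("Ro.from_euler(a,q[i])","Ro.from_euler(a,q[i]*SG[i])")
open("kin.py","w").write(s)
E
python3 - <<'E'
import kin
from kin import *
out=[]
for sg in itertools.product([1,-1],repeat=6):
    kin.SG=np.array([sg[0],1,sg[1],sg[2],sg[3],sg[4],sg[5]])
    for c in np.arange(-3,3.2,1.5):
      for c7 in (-1.5,0,1.5,3):
        s=least_squares(res,[c,c7,.3,.4,.4,.25,0,0,0,0],max_nfev=25); out.append((s.cost,kin.SG.copy(),s.x))
out.sort(key=lambda o:o[0])
seen=[]
for o in out[:400]:
    if not any((o[1]==x).all() for x in seen): seen.append(o[1]);print(o[0],o[1],o[2])
    if len(seen)>4:break
kin.SG=out[0][1];print(res(out[0][2]).reshape(-1)[:18])
np.savez("K.npz",K=out[0][2],SG=out[0][1])
E
```

```text
1.5509753418454938e-06 [-1  1 -1  1 -1  1 -1] [-0.0006  1.5702  0.2969  0.6607  0.3432  0.3006 -0.0364  0.004  -0.0005
  0.0701]
0.006656295397592653 [-1  1 -1  1  1  1 -1] [ 0.0401  1.6161  0.3035  0.6111  0.7433  0.3677 -0.0868  0.0028 -0.419
 -0.4565]
0.00749265804350056 [-1  1 -1  1  1  1  1] [-0.0796  1.4967  0.3039  0.1604  0.4027  0.2015 -0.026   0.0657  0.0549
 -0.328 ]
0.009468754231484891 [-1  1  1  1  1  1 -1] [-2.1603  5.0642  1.0154 -0.9499  0.5684  0.1884  1.1715 -1.2332  0.7555
 -0.431 ]
0.010819444835205793 [ 1  1 -1  1  1  1 -1] [-2.1197 -4.5886  2.2046  4.4993  3.1333  2.0628 -1.1894 -0.45   -2.2359
  1.5591]
[ 0.0001  0.     -0.0002  0.     -0.      0.      0.0004  0.0005  0.0011
  0.     -0.      0.     -0.0005 -0.0005 -0.0009  0.0001  0.     -0.    ]
```

```bash
cat >> kin.py <<'E'
def track(q,poses,n=20):
    """follow straight lines through poses from q; returns worst error, end q, joint margin"""
    p,R=fk(q,K);e=0;mg=9;q=np.array(q)
    for pt,Rt in poses:
        S=Slerp([0,1],Ro.concatenate([R,Rt]))
        for a in np.linspace(0,1,n+1)[1:]:
            P=p+(pt-p)*a;RR=S(a)
            f=lambda x:np.r_[(fk(x,K)[0]-P)*3,(fk(x,K)[1].inv()*RR).as_rotvec(),.003*(x-q)]
            s=least_squares(f,np.clip(q,LO+.005,HI-.005),bounds=(LO,HI),max_nfev=30);e=max(e,np.linalg.norm(s.fun[:6]));q=s.x;mg=min(mg,(HI-q).min(),(q-LO).min())
        p,R=pt,Rt
    return e,q,mg
E
python3 - <<'E'
from kin import *
P=np.array([.482,-.417]);q=np.array(get_state()["q"]);p0,R0=now()
for a in (-180,-150,-122,-90,-60,-30,0,30):
    h=np.array([np.cos(np.radians(a)),np.sin(np.radians(a)),0]);z=np.cos(t)*h-np.sin(t)*Z;R=frame(z,np.cross(Z,h))
    Ga=np.r_[.52,-.36,.25];Gb=np.r_[P,.21];Gc=np.r_[P,.083]
    e,x,mg=track(q,[(p0+[0,0,.15],R0),(Ga+.019*z,R)],12);e1,x1,mg1=track(x,[(Gb+.019*z,R),(Gc+.019*z,R)],8)
    print(a,round((R0.inv()*R).magnitude()*57.3),"rot+lift",round(e,3),round(mg,2),x,"place",round(e1,3),round(mg1,2),x1)
E
```

```text
-180 104 rot+lift 0.0 0.16 [ 0.3642  1.0426  0.1466  0.9563  0.2616  1.9319 -1.0884] place 0.0 0.17 [ 0.4418  1.2186  0.1445  1.0256  0.277   1.6742 -1.108 ]
-150 94 rot+lift 0.0 0.51 [ 0.2172  0.9669  0.1657  1.2234  0.496   1.58   -0.8516] place 0.0 0.53 [ 0.2942  1.1606  0.1737  1.3128  0.5276  1.2993 -0.9482]
-122 90 rot+lift 0.0 0.53 [ 0.0842  0.893   0.2309  1.5437  0.7174  1.1465 -0.7516] place 0.0 0.78 [ 0.1387  1.136   0.2973  1.6528  0.8212  0.823  -0.9655]
-90 95 rot+lift 0.0 0.24 [-0.1993  0.9737  0.7757  1.9254  0.9406  0.2803 -0.668 ] place 0.074 0.0 [-0.0696  1.2557  0.9094  1.8478 -0.      0.04    0.2025]
-60 106 rot+lift 0.186 0.0 [-0.0566  0.8035  0.772   1.8911  0.      0.04    0.8554] place 0.376 0.0 [ 0.0961  1.0539  0.675   1.7908 -0.      0.04    0.782 ]
-30 121 rot+lift 0.292 0.0 [ 0.6858  0.6175 -0.1249  1.872   0.0001  0.04    1.6644] place 0.451 0.0 [ 1.0087  0.9195 -0.37    1.7772  0.0001  0.04    1.955 ]
0 140 rot+lift 0.135 0.0 [ 1.2745  0.8609 -0.8583  1.9004  0.0001  0.04    2.417 ] place 0.203 0.0 [ 1.4012  1.1971 -0.8674  1.8235  0.0857  0.04    2.66  ]
30 160 rot+lift 0.0 0.0 [ 1.4488  1.1508 -1.47    1.8526  0.9061  0.5204  1.9335] place 0.0 0.0 [ 1.4958  1.3634 -1.2868  1.8341  0.9848  0.4266  2.14  ]
```

Run:
```python
from kin import *
h=-m;zf=np.cos(t)*h-np.sin(t)*Z;Rf=frame(zf,np.cross(Z,h))
p,R=now();z0=R.as_matrix()[:,2]
A=np.array([.53,-.35,.25])
w=[(p+[0,0,.07],R),(A+.019*z0,R)]
S=Slerp([0,1],Ro.concatenate([R,Rf]))
for a in(.25,.5,.75,1): w.append((A+.019*S(a).as_matrix()[:,2],S(a)))
plan(p,R,w)
```

```text
d [ 0.566 -0.002 -0.667] w [0. 0. 0.] rows 2 -> [ 0.6305 -0.2283  0.1158] [ 0.3419  0.5494 -0.7624]
d [-0.136 -0.087 -0.769] w [0. 0. 0.] rows 2 -> [ 0.5992 -0.2654  0.1557] [ 0.3419  0.5494 -0.7624]
d [-0.135 -0.088 -0.769] w [0. 0. 0.] rows 2 -> [ 0.5678 -0.3024  0.1956] [ 0.3419  0.5494 -0.7624]
d [-0.136 -0.087 -0.769] w [0. 0. 0.] rows 2 -> [ 0.5365 -0.3396  0.2355] [ 0.3419  0.5494 -0.7624]
d [-0.091  0.    -0.018] w [-0.    -0.125  0.   ] rows 3 -> [ 0.533  -0.3451  0.2319] [ 0.1608  0.2605 -0.952 ]
d [-0.091  0.    -0.019] w [-0.    -0.126  0.   ] rows 3 -> [ 0.5291 -0.3513  0.2311] [-0.0465 -0.0708 -0.9964]
d [-0.091  0.    -0.018] w [-0.    -0.125  0.001] rows 3 -> [ 0.5253 -0.3574  0.2331] [-0.2456 -0.3884 -0.8882]
d [-0.091  0.    -0.018] w [-0.001 -0.126 -0.   ] rows 3 -> [ 0.5222 -0.3623  0.2378] [-0.4063 -0.6499 -0.6423]
```

Request:
step_arm(motion=[{"dx":0.28,"dy":0,"dz":-0.333,"wx":0,"wy":0,"wz":0,"claw":45},{"dx":0.566,"dy":0,"dz":-0.667,"wx":0,"wy":0,"wz":0,"claw":45},{"dx":0.566,"dy":0,"dz":-0.667,"wx":0,"wy":0,"wz":0,"claw":45},{"dx":0.566,"dy":0,"dz":-0.667,"wx":0,"wy":0,"wz":0,"claw":45}])

```text
clock: 4.2
tool_pos: [0.6317, -0.2292, 0.1159]
eef_rot: [0.821, 0.455, 0.301, -0.166]
contact_force: [-0.9, -0.2, -2.6]
opening: 0.609
finger_force: 30.0
```

Request:
step_arm(motion=[{"dx":-0.136,"dy":-0.087,"dz":-0.769,"wx":0,"wy":0,"wz":0,"claw":45},{"dx":-0.136,"dy":-0.087,"dz":-0.769,"wx":0,"wy":0,"wz":0,"claw":45},{"dx":-0.136,"dy":-0.087,"dz":-0.769,"wx":0,"wy":0,"wz":0,"claw":45}])

```text
clock: 4.5
tool_pos: [0.5992, -0.269, 0.1547]
eef_rot: [0.823, 0.453, 0.301, -0.165]
contact_force: [1.3, -1.2, -2.3]
opening: 0.611
finger_force: 30.0
```

Request:
step_arm(motion=[{"dx":-0.136,"dy":-0.087,"dz":-0.769,"wx":0,"wy":0,"wz":0,"claw":45},{"dx":-0.136,"dy":-0.087,"dz":-0.769,"wx":0,"wy":0,"wz":0,"claw":45},{"dx":-0.136,"dy":-0.087,"dz":-0.769,"wx":0,"wy":0,"wz":0,"claw":45}])

```text
clock: 4.8
tool_pos: [0.5685, -0.3044, 0.195]
eef_rot: [0.822, 0.453, 0.302, -0.166]
contact_force: [-0.4, 1.0, -1.9]
opening: 0.605
finger_force: 30.0
```

Request:
step_arm(motion=[{"dx":-0.136,"dy":-0.087,"dz":-0.769,"wx":0,"wy":0,"wz":0,"claw":45},{"dx":-0.136,"dy":-0.087,"dz":-0.769,"wx":0,"wy":0,"wz":0,"claw":45},{"dx":-0.136,"dy":-0.087,"dz":-0.769,"wx":0,"wy":0,"wz":0,"claw":45}])

```text
clock: 5.1
tool_pos: [0.5374, -0.3406, 0.235]
eef_rot: [0.822, 0.454, 0.302, -0.166]
contact_force: [-0.0, -0.5, -1.5]
opening: 0.608
finger_force: 30.0
```

Request:
step_arm(motion=[{"dx":-0.03,"dy":0,"dz":-0.01,"wx":0,"wy":-0.04,"wz":0,"claw":45},{"dx":-0.06,"dy":0,"dz":-0.015,"wx":0,"wy":-0.08,"wz":0,"claw":45},{"dx":-0.091,"dy":0,"dz":-0.018,"wx":0,"wy":-0.125,"wz":0,"claw":45},{"dx":-0.091,"dy":0,"dz":-0.018,"wx":0,"wy":-0.125,"wz":0,"claw":45}])

```text
clock: 5.5
tool_pos: [0.5387, -0.336, 0.2332]
eef_rot: [0.861, 0.484, 0.137, -0.076]
contact_force: [0.7, 1.8, -0.5]
opening: 0.603
finger_force: 30.0
```

Request:
step_arm(motion=[{"dx":-0.03,"dy":0,"dz":-0.01,"wx":0,"wy":-0.04,"wz":0,"claw":45},{"dx":-0.06,"dy":0,"dz":-0.015,"wx":0,"wy":-0.08,"wz":0,"claw":45},{"dx":-0.091,"dy":0,"dz":-0.018,"wx":0,"wy":-0.126,"wz":0,"claw":45},{"dx":-0.091,"dy":0,"dz":-0.018,"wx":0,"wy":-0.126,"wz":0,"claw":45}])

```text
clock: 5.9
tool_pos: [0.5341, -0.3425, 0.2288]
eef_rot: [0.871, 0.49, -0.035, 0.018]
contact_force: [0.9, 1.4, -1.3]
opening: 0.61
finger_force: 30.0
```

Request:
step_arm(motion=[{"dx":-0.03,"dy":0,"dz":-0.01,"wx":0,"wy":-0.04,"wz":0,"claw":45},{"dx":-0.06,"dy":0,"dz":-0.015,"wx":0,"wy":-0.08,"wz":0,"claw":45},{"dx":-0.091,"dy":0,"dz":-0.018,"wx":0,"wy":-0.125,"wz":0.001,"claw":45},{"dx":-0.091,"dy":0,"dz":-0.018,"wx":0,"wy":-0.125,"wz":0.001,"claw":45}])

```text
clock: 6.3
tool_pos: [0.5283, -0.3508, 0.2279]
eef_rot: [0.849, 0.474, -0.206, 0.11]
contact_force: [0.9, 1.8, -2.3]
opening: 0.611
finger_force: 30.0
```

Request:
step_arm(motion=[{"dx":-0.03,"dy":0,"dz":-0.01,"wx":0,"wy":-0.04,"wz":0,"claw":45},{"dx":-0.06,"dy":0,"dz":-0.015,"wx":0,"wy":-0.08,"wz":0,"claw":45},{"dx":-0.091,"dy":0,"dz":-0.018,"wx":-0.001,"wy":-0.126,"wz":0,"claw":45},{"dx":-0.091,"dy":0,"dz":-0.018,"wx":-0.001,"wy":-0.126,"wz":0,"claw":45},{"dx":-0.091,"dy":0,"dz":-0.018,"wx":-0.001,"wy":-0.126,"wz":0,"claw":45}])

```text
clock: 6.8
tool_pos: [0.5216, -0.3635, 0.2359]
eef_rot: [0.794, 0.438, -0.369, 0.203]
contact_force: [-0.1, -1.2, -0.9]
opening: 0.608
finger_force: 30.0
```

Run:
```python
from kin import *
st()
for n in("top","side"):
    pic,d=viewer.snapshot(n); np.savez(f"pics/{n}3.npz",p=pic,d=d)
    X=proj(n,[.526,-.355,.24]);print(n,X)
    x,y=(int(v) for v in X); x0=max(x-60,0);y0=max(y-60,0)
    np.save(f"pics/o{n}.npy",[x0,y0]); c=cv2.resize(pic[y0:y0+120,x0:x0+120],(400,400),interpolation=cv2.INTER_CUBIC)
    L=c if n=="top" else np.hstack([L,c]); print(x0,y0)
cv2.imwrite("pics/h3.png",L[:,:,::-1])
```

```text
{'clock': np.float64(6.8), 'q': array([ 0.113,  0.895,  0.094,  1.514,  0.766,  1.245, -0.828]), 'tool_pos': array([ 0.522, -0.364,  0.236]), 'eef_rot': array([ 0.794,  0.438, -0.369,  0.203]), 'contact_force': array([-0.132, -1.192, -0.885]), 'opening': np.float64(0.608), 'finger_force': np.float64(29.996)}
top [330.8882 228.7286]
270 168
side [320.9671 136.9081]
260 76
```

View pics/h3.png

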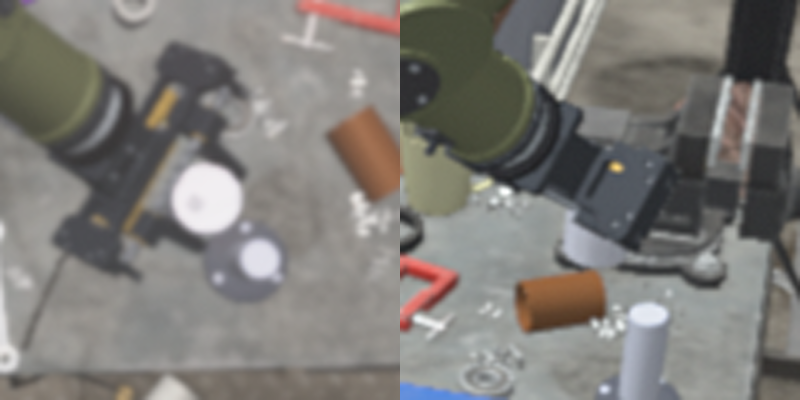

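The cup is held closed end up: its bright disc is at top crop (207,198) with the spot at (197,202). The post is at (262,258). Now I measure the disc, the height and the spot.

```bash
cat >> h.py <<'E'
def disc(k,x0,y0,h,thr,r=16):
    """bright disc near top pixel (x0,y0), lying at height h: centre, radii; dark spot in it"""
    p,d,W=load("top",k);c=viewer.calibration("top");f=210/np.tan(np.radians(c["vfov"]/2));E=c["extrinsics"]
    def ray(q,h):
        q=np.atleast_2d(q).astype(float);v=np.c_[(q[:,0]-c["cx"])/f,(q[:,1]-c["cy"])/f,np.ones(len(q))]@E[:3,:3].T
        return E[:3,3]+v*((h-E[2,3])/v[:,2])[:,None]
    g=cv2.cvtColor(p,cv2.COLOR_RGB2GRAY);hs=cv2.cvtColor(p,cv2.COLOR_RGB2HSV)
    m=np.zeros_like(g);a,b,e,e2=y0-r,y0+r,x0-r,x0+r
    m[a:b,e:e2]=((g>thr)&(hs[...,1]<40))[a:b,e:e2]; k=max(cv2.findContours(m,0,1)[0],key=cv2.contourArea)[:,0]
    P=ray(k,h);el=cv2.fitEllipse((P[:,:2]*1000).astype(np.float32))
    (u,v),_,_=cv2.fitEllipse(k.astype(np.float32)); zz=W[int(v)-5:int(v)+6,int(u)-5:int(u)+6,2]
    mm=np.zeros_like(g);cv2.fillPoly(mm,[k],1);mm=cv2.erode(mm,np.ones((7,7)))
    gg=cv2.GaussianBlur(g,(3,3),0).astype(float);w=np.clip(np.median(gg[mm>0])-6-gg,0,None)*mm
    ys,xs=np.nonzero(w);s=np.average(np.c_[xs,ys],axis=0,weights=w[ys,xs])
    print("disc",el,"pix",(u,v),"height",np.median(zz),"dark pix",s,"world",ray(s,h)[0],"n",len(xs)); return el,ray(s,h)[0]
E
python3 - <<'E'
from kin import *
G=lambda p,R:p-.019*R.as_matrix()[:,2]
p,R=now();print("G",G(p,R))
p_,d,W=load("top",3);print(p_[220:236:2,318:348:2].mean(-1).astype(int)); print((W[220:236:3,320:345:3,2]*1000).astype(int))
for thr in(150,185):disc(3,332,227,.278,thr)
mm=R.apply(frame(np.sin(t)*m-np.cos(t)*Z,yc).inv().apply(m)); print("mouth dir",mm)
E
```

```text
G [ 0.529  -0.3529  0.2505]
[[145 151 150 182 233 238 238 239 239 236 216 123  83 127 145]
 [151 141 162 222 238 239 239 240 240 240 238 209 131 140 138]
 [151 143 199 236 239 239 240 240 240 240 240 235 176 139 131]
 [144 140 218 239 236 229 237 240 240 240 240 236 189 133 133]
 [141 136 219 238 228 218 226 238 240 239 239 236 188 134 128]
 [122 123 204 238 230 219 228 238 239 239 239 235 177 136 129]
 [100 104 162 232 238 236 238 239 240 240 239 220 146 136 134]
 [ 74  77 101 182 232 239 240 240 240 238 226 166 143 151 129]]
[[ -1 306 282 278 278 275 274 253 243]
 [307 305 272 275 276 277 278 269  -3]
 [307 274 277 277 274 271 274 277   2]
 [216 275 278 274 274 276 274 271  -1]
 [265 270 274 276 280 273 276 273  -2]
 [309 268 278 275 275 274 277  13  19]]
disc ((528.7463989257812, -352.9866638183594), (54.622989654541016, 58.295127868652344), 150.9356689453125) pix (331.6424560546875, 226.96461486816406) height 0.2761300481514819 dark pix [328.1192 228.6943] world [ 0.5244 -0.3436  0.278 ] n 28
disc ((528.406005859375, -353.04754638671875), (51.026214599609375, 52.84867477416992), 124.86241149902344) pix (331.66961669921875, 227.09129333496094) height 0.27611291932242077 dark pix [328.1711 228.6364] world [ 0.5246 -0.3438  0.278 ] n 26
mouth dir [ 0.0042 -0.0004 -1.    ]
```

Run:
```python
from kin import *
p,R=now()
d=np.array([-.0464,-.0646,0])
h=-m;Rf=frame(np.cos(t)*h-np.sin(t)*Z,np.cross(Z,h)); print((R.inv()*Rf).as_rotvec()/np.pi)
plan(p,R,[(p+d+[0,0,-.045],Rf),(p+d+[0,0,-.1],Rf),(p+d+[0,0,-.15],Rf),(p+d+[0,0,-.163],Rf)])
```

```text
[-0.0007 -0.0006 -0.0022]
d [-0.105 -0.029  0.561] w [-0.    -0.    -0.001] rows 1 -> [ 0.4981 -0.3975  0.2158] [-0.4082 -0.6468 -0.6442]
d [-0.104 -0.03   0.56 ] w [-0.001 -0.001 -0.001] rows 1 -> [ 0.4749 -0.4298  0.1933] [-0.4067 -0.6501 -0.6418]
d [ 0.527 -0.     0.442] w [ 0.  0. -0.] rows 2 -> [ 0.4749 -0.4298  0.1382] [-0.4067 -0.6501 -0.6418]
d [ 0.479 -0.001  0.401] w [ 0.  0. -0.] rows 1 -> [ 0.4749 -0.4298  0.0883] [-0.4067 -0.6501 -0.6418]
d [ 0.125 -0.     0.104] w [ 0.  0. -0.] rows 1 -> [ 0.4749 -0.4298  0.0753] [-0.4067 -0.6501 -0.6418]
```

Request:
step_arm(motion=[{"dx":-0.105,"dy":-0.029,"dz":0.561,"wx":0,"wy":0,"wz":-0.001,"claw":45},{"dx":-0.209,"dy":-0.059,"dz":0.98,"wx":-0.001,"wy":-0.001,"wz":-0.002,"claw":45},{"dx":-0.209,"dy":-0.059,"dz":1.0,"wx":-0.001,"wy":-0.001,"wz":-0.002,"claw":45},{"dx":-0.209,"dy":-0.059,"dz":1.0,"wx":-0.001,"wy":-0.001,"wz":-0.002,"claw":45}])

```text
clock: 7.3
tool_pos: [0.4786, -0.4235, 0.2]
eef_rot: [0.793, 0.438, -0.371, 0.206]
contact_force: [0.8, -0.2, -2.2]
opening: 0.609
finger_force: 30.0
```

Request:
step_arm(motion=[{"dx":0.078,"dy":0,"dz":0.186,"wx":0,"wy":0,"wz":0,"claw":45},{"dx":0.078,"dy":0,"dz":0.186,"wx":0,"wy":0,"wz":0,"claw":45},{"dx":0.078,"dy":0,"dz":0.186,"wx":0,"wy":0,"wz":0,"claw":45},{"dx":0.078,"dy":0,"dz":0.186,"wx":0,"wy":0,"wz":0,"claw":45}])

```text
clock: 7.7
tool_pos: [0.4775, -0.427, 0.1847]
eef_rot: [0.791, 0.441, -0.37, 0.207]
contact_force: [0.3, -0.3, -1.6]
opening: 0.606
finger_force: 30.0
```

Run:
```python
from kin import *
p,R=now();G=p-.019*R.as_matrix()[:,2];print("G",G,p)
pic,d=viewer.snapshot("top"); np.savez("pics/top4.npz",p=pic,d=d)
u=proj("top",G+[0,0,.027]).astype(int);print(u)
disc(4,u[0],u[1],G[2]+.0265,185)
h=-m;Rf=frame(np.cos(t)*h-np.sin(t)*Z,np.cross(Z,h)); print((R.inv()*Rf).as_rotvec()/np.pi)
print("mm world->tool share, per axis x,y,z 1mm:",R.inv().apply(np.eye(3)*.001)/.08)
```

```text
G [ 0.4852 -0.4146  0.1969] [ 0.4775 -0.427   0.1847]
[352 243]
disc ((483.9187927246094, -417.146484375), (51.809852600097656, 52.43391799926758), 114.07552337646484) pix (353.70269775390625, 243.9569091796875) height 0.2245051383342178 dark pix [350.4433 245.4742] world [ 0.48   -0.4081  0.2234] n 21
[0.0017 0.001  0.001 ]
mm world->tool share, per axis x,y,z 1mm: [[ 0.0042  0.0106 -0.005 ]
 [ 0.0068 -0.0066 -0.0082]
 [-0.0096  0.     -0.008 ]]
```

Request:
step_arm(motion=[{"dx":0.15,"dy":-0.016,"dz":0.14,"wx":0.001,"wy":0.001,"wz":0.001,"claw":45},{"dx":0.36,"dy":-0.016,"dz":0.31,"wx":0.001,"wy":0.001,"wz":0.001,"claw":45},{"dx":0.565,"dy":-0.016,"dz":0.493,"wx":0.001,"wy":0.001,"wz":0.001,"claw":45},{"dx":0.565,"dy":-0.016,"dz":0.493,"wx":0.001,"wy":0.001,"wz":0.001,"claw":45},{"dx":0.565,"dy":-0.016,"dz":0.493,"wx":0.001,"wy":0.001,"wz":0.001,"claw":45}])

```text
clock: 8.25
tool_pos: [0.4748, -0.4279, 0.1243]
eef_rot: [0.793, 0.439, -0.37, 0.205]
contact_force: [0.2, -0.1, -1.2]
opening: 0.608
finger_force: 30.0
```

Request:
step_arm(motion=[{"dx":0.15,"dy":0,"dz":0.125,"wx":0,"wy":0,"wz":0,"claw":45},{"dx":0.3,"dy":0,"dz":0.25,"wx":0,"wy":0,"wz":0,"claw":45},{"dx":0.46,"dy":0,"dz":0.384,"wx":0,"wy":0,"wz":0,"claw":45},{"dx":0.46,"dy":0,"dz":0.384,"wx":0,"wy":0,"wz":0,"claw":45},{"dx":0.46,"dy":0,"dz":0.384,"wx":0,"wy":0,"wz":0,"claw":45}])

```text
clock: 8.75
tool_pos: [0.4747, -0.4279, 0.0761]
eef_rot: [0.793, 0.439, -0.37, 0.205]
contact_force: [-0.4, 0.1, -1.5]
opening: 0.608
finger_force: 30.0
```

Run:
```python
from kin import *
st()
p,R=now();G=p-.019*R.as_matrix()[:,2];print("G",G,p)
pic,d=viewer.snapshot("top"); np.savez("pics/top5.npz",p=pic,d=d)
u=proj("top",G+[0,0,.027]).astype(int)
disc(5,u[0],u[1],G[2]+.0265,185)
h=-m;Rf=frame(np.cos(t)*h-np.sin(t)*Z,np.cross(Z,h)); print((R.inv()*Rf).as_rotvec()/np.pi)
```

```text
{'clock': np.float64(8.75), 'q': array([ 0.194,  1.113,  0.144,  1.625,  0.912,  0.952, -1.038]), 'tool_pos': array([ 0.475, -0.428,  0.076]), 'eef_rot': array([ 0.793,  0.439, -0.37 ,  0.205]), 'contact_force': array([-0.363,  0.09 , -1.476]), 'opening': np.float64(0.608), 'finger_force': np.float64(29.996)}
G [ 0.4825 -0.4155  0.0883] [ 0.4747 -0.4279  0.0761]
disc ((481.30023193359375, -417.9842834472656), (50.8752326965332, 52.454105377197266), 6.85727596282959) pix (348.2935485839844, 245.57449340820312) height 0.11642997514586417 dark pix [345.0988 246.8519] world [ 0.4777 -0.4084  0.1148] n 18
[0.0002 0.0005 0.0003]
```

Request:
step_arm(motion=[{"dx":0.01,"dy":0,"dz":0.008,"wx":0,"wy":0,"wz":0,"claw":45},{"dx":0.019,"dy":0,"dz":0.016,"wx":0,"wy":0,"wz":0,"claw":45},{"dx":0.029,"dy":0,"dz":0.024,"wx":0,"wy":0,"wz":0,"claw":45},{"dx":0.029,"dy":0,"dz":0.024,"wx":0,"wy":0,"wz":0,"claw":45}])

```text
clock: 9.2
tool_pos: [0.4752, -0.4279, 0.0739]
eef_rot: [0.793, 0.439, -0.37, 0.205]
contact_force: [0.0, 0.4, -1.3]
opening: 0.606
finger_force: 30.0
```

Request:
step_arm(motion=[{"dx":0.01,"dy":0,"dz":0.008,"wx":0,"wy":0,"wz":0,"claw":45},{"dx":0.014,"dy":0,"dz":0.012,"wx":0,"wy":0,"wz":0,"claw":45},{"dx":0.014,"dy":0,"dz":0.012,"wx":0,"wy":0,"wz":0,"claw":45}])

```text
clock: 9.5
tool_pos: [0.4751, -0.4279, 0.0722]
eef_rot: [0.793, 0.439, -0.37, 0.205]
contact_force: [-0.7, -0.1, -1.9]
opening: 0.613
finger_force: 30.0
```

Request:
step_arm(motion=[{"dx":0.01,"dy":0,"dz":0.008,"wx":0,"wy":0,"wz":0,"claw":45},{"dx":0.014,"dy":0,"dz":0.012,"wx":0,"wy":0,"wz":0,"claw":45},{"dx":0.014,"dy":0,"dz":0.012,"wx":0,"wy":0,"wz":0,"claw":45}])

```text
clock: 9.8
tool_pos: [0.4752, -0.428, 0.0711]
eef_rot: [0.793, 0.439, -0.37, 0.205]
contact_force: [0.7, 1.4, 0.8]
opening: 0.605
finger_force: 30.0
```

Request:
step_arm(motion=[{"dx":0.01,"dy":0,"dz":0.008,"wx":0,"wy":0,"wz":0,"claw":45},{"dx":0.01,"dy":0,"dz":0.008,"wx":0,"wy":0,"wz":0,"claw":45},{"dx":0.01,"dy":0,"dz":0.008,"wx":0,"wy":0,"wz":0,"claw":45}])

```text
clock: 10.1
tool_pos: [0.4751, -0.4281, 0.071]
eef_rot: [0.793, 0.438, -0.37, 0.206]
contact_force: [-0.5, 3.2, 6.7]
opening: 0.612
finger_force: 30.0
```

Request:
step_arm(motion=[{"dx":0,"dy":0,"dz":0,"wx":0,"wy":0,"wz":0,"claw":65},{"dx":0,"dy":0,"dz":0,"wx":0,"wy":0,"wz":0,"claw":88},{"dx":0,"dy":0,"dz":0,"wx":0,"wy":0,"wz":0,"claw":88},{"dx":0,"dy":0,"dz":0,"wx":0,"wy":0,"wz":0,"claw":88},{"dx":0,"dy":0,"dz":0,"wx":0,"wy":0,"wz":0,"claw":88},{"dx":0,"dy":0,"dz":0,"wx":0,"wy":0,"wz":0,"claw":88}])

```text
clock: 10.7
tool_pos: [0.4751, -0.428, 0.0697]
eef_rot: [0.793, 0.439, -0.37, 0.205]
contact_force: [0.0, -1.1, 0.1]
opening: 1.002
finger_force: 0.0
```

Request:
step_arm(motion=[{"dx":0,"dy":0,"dz":-0.3,"wx":0,"wy":0,"wz":0,"claw":88},{"dx":0,"dy":0,"dz":-0.6,"wx":0,"wy":0,"wz":0,"claw":88},{"dx":0,"dy":0,"dz":-1,"wx":0,"wy":0,"wz":0,"claw":88},{"dx":0,"dy":0,"dz":-1,"wx":0,"wy":0,"wz":0,"claw":88}])

```text
clock: 11.1
tool_pos: [0.512, -0.3729, 0.1223]
eef_rot: [0.793, 0.44, -0.366, 0.207]
contact_force: [1.0, 0.6, -0.9]
opening: 1.0
finger_force: 0.0
```

Request:
step_arm(motion=[{"dx":0,"dy":0,"dz":-0.5,"wx":0,"wy":0,"wz":0,"claw":88},{"dx":0,"dy":0,"dz":-1,"wx":0,"wy":0,"wz":0,"claw":88},{"dx":0,"dy":0,"dz":-1,"wx":0,"wy":0,"wz":0,"claw":88}])

```text
clock: 11.4
tool_pos: [0.5446, -0.3205, 0.1737]
eef_rot: [0.793, 0.441, -0.366, 0.207]
contact_force: [-1.2, 0.1, -0.5]
opening: 0.996
finger_force: 0.0
```

Run:
```python
from kin import *
st()
for n in("top","side"):
    pic,d=viewer.snapshot(n); np.savez(f"pics/{n}6.npz",p=pic,d=d)
u=proj("top",[.482,-.4175,.111]).astype(int)
disc(6,u[0],u[1],.111,185)
W=load("top",6)[2]; m6=W[u[1]-12:u[1]+13,u[0]-12:u[0]+13].reshape(-1,3);m6=m6[abs(m6[:,2]-.111)<.012]
A=np.c_[m6[:,:2]-m6[:,:2].mean(0),np.ones(len(m6))];print("plane tilt",np.linalg.lstsq(A,m6[:,2],rcond=None)[0],m6.mean(0))
# gauge silhouette axis: side picture & top picture, grey handle mask via depth height
for n,b in(("top",(158,190,250,285)),("side",(305,352,280,330))):
    p,d,W=load(n,0);x0,x1,y0,y1=b
    P=W[y0:y1,x0:x1];m_=(P[...,2]>.1)&(P[...,2]<.2)&(P[...,0]<.46)
    v,u=np.nonzero(m_);X=np.c_[u+x0,v+y0].astype(np.float32)
    print(n,cv2.fitLine(X,cv2.DIST_L2,0,.01,.01).ravel(),cv2.minAreaRect(X))
```

```text
{'clock': np.float64(11.4), 'q': array([ 0.054,  0.99 ,  0.076,  1.498,  0.755,  1.22 , -0.928]), 'tool_pos': array([ 0.545, -0.321,  0.174]), 'eef_rot': array([ 0.793,  0.441, -0.366,  0.207]), 'contact_force': array([-1.203,  0.101, -0.547]), 'opening': np.float64(0.996), 'finger_force': np.float64(0.0)}
disc ((482.2254638671875, -417.2872619628906), (51.323028564453125, 54.59394454956055), 137.4391632080078) pix (347.85858154296875, 245.2890167236328) height 0.1105802524836963 dark pix [344.7667 246.6889] world [ 0.4783 -0.408   0.111 ] n 16
plane tilt [ 0.0244 -0.0117  0.1107] [ 0.4819 -0.4182  0.1107]
top [  0.1249  -0.9922 170.3932 270.9316] ((170.41000366210938, 270.6299743652344), (8.34386157989502, 15.273507118225098), 8.130102157592773)
side [  0.5671  -0.8237 331.6056 304.2672] ((331.6538391113281, 304.2691955566406), (12.480753898620605, 34.11405944824219), 33.690067291259766)
```

The cup is seated: face at 0.1107 m, axis within about 1 mm of the post, tilt under 1.6°. The spot is at (0.4783, −0.408), 10.1 mm off the axis as it should be. Next is the gauge axis from the two views.

Run:
```python
from kin import *
def pl(n,vx,vy,x0,y0):
    c=viewer.calibration(n);f=210/np.tan(np.radians(c["vfov"]/2));E=c["extrinsics"]
    a=[E[:3,:3]@np.array([(x-c["cx"])/f,(y-c["cy"])/f,1]) for x,y in((x0-8*vx,y0-8*vy),(x0+8*vx,y0+8*vy))]
    n_=np.cross(*a);n_/=np.linalg.norm(n_);return n_,n_@E[:3,3]
A=pl("top",.1249,-.9922,170.39,270.93)
B=pl("side",.5671,-.8237,331.61,304.27)
dr=np.cross(A[0],B[0]);dr/=np.linalg.norm(dr);dr*=np.sign(dr[2])
p0=np.linalg.solve(np.array([A[0],B[0],Z]),[A[1],B[1],.13]);print("axis at .13",p0,"dir",dr,"lean",np.degrees(np.arccos(dr[2])),"az",np.degrees(np.arctan2(dr[1],dr[0])))
# cylinder fit to depth points of both views: axis through (x,y) at .13, lean 20, azimuth free, r=12
P=[]
for n,b in(("top",(158,190,250,285)),("side",(305,352,280,330))):
    W=load(n,0)[2][b[2]:b[3],b[0]:b[1]];m_=(W[...,2]>.095)&(W[...,2]<.19)&(W[...,0]<.47);P.append(W[m_])
for nm,Q in(("top",P[0]),("side",P[1]),("both",np.vstack(P))):
    def f(v):
        d=np.array([np.sin(v[2])*np.cos(v[3]),np.sin(v[2])*np.sin(v[3]),np.cos(v[2])]);X=Q-[v[0],v[1],.13]
        return np.r_[np.linalg.norm(np.cross(X,d),axis=1)-.012,(v[2]-.349)*.3]
    s=least_squares(f,[*p0[:2],.349,np.arctan2(dr[1],dr[0])],loss="soft_l1",f_scale=.003);print(nm,len(Q),s.x[:2],np.degrees(s.x[2:]),s.cost)
# stand base rectangle long axis
p,d,W=load("top");g=cv2.cvtColor(p,cv2.COLOR_RGB2GRAY)
m_=np.zeros(g.shape,np.uint8);m_[240:285,158:200]=((g<115)&(W[...,2]<.03))[240:285,158:200]
k=max(cv2.findContours(m_,0,1)[0],key=cv2.contourArea);print(cv2.minAreaRect(k))
```

```text
axis at .13 [0.4207 0.1036 0.13  ] dir [-0.3357 -0.1684  0.9268] lean 22.061941108539703 az -153.3615966758633
top 124 [0.4199 0.1037] [  20.5018 -156.5952] 0.0004145537231031582
side 421 [0.4218 0.1064] [  20.724  -150.1569] 0.0007057796664994236
both 545 [0.4215 0.1063] [  21.084  -151.6443] 0.0012209300323463453
((178.3000030517578, 266.1000061035156), (35.329872131347656, 20.124608993530273), 63.43495178222656)
```

```bash
cat >> h.py <<'E'
az=np.radians(-152.8);g=np.array([np.sin(np.radians(20))*np.cos(az),np.sin(np.radians(20))*np.sin(az),np.cos(np.radians(20))])
A13=np.array([.421,.105,.13]); Gg=A13+g*(90-93.2)/1000
SP=np.array([.4783,-.408,.111])
hv=lambda a:np.array([np.cos(np.radians(a)),np.sin(np.radians(a)),0])
E
python3 - <<'E'
from kin import *
q=np.array(get_state()["q"]);p0,R0=now();u=-np.array([np.cos(az),np.sin(az),0]);print(Gg)
for sy in(1,-1):
  for b in(0,20,35):
    B=np.radians(b);z=np.sin(B)*u-np.cos(B)*Z;R=frame(z,sy*np.cross(Z,u));T=Gg+.019*z
    e,x,mg=track(q,[(p0+[-.02,.08,.12],R0),(np.array([.44,-.1,.33]),R),(T-.11*z,R),(T,R)],8)
    e2,x2,mg2=track(x,[(T+.09*g,R)],6)
    print(sy,b,"grasp",round(e,3),round(mg,2),x,"lift",round(e2,3),round(mg2,2))
    for a in(-90,-60,-30,0,30):
        c=B-np.radians(20);zz=np.sin(c)*hv(a)-np.cos(c)*Z;Rn=frame(zz,sy*np.cross(Z,hv(a)));F=SP+[0,0,.100]+.019*zz
        M=np.array([.42,-.1,.33])
        e3,x3,mg3=track(x2,[(M,Rn),(F+[0,0,.06],Rn),(F,Rn)],6);print("   place",a,round(e3,3),round(mg3,2),x3)
E
```

```text
[0.422  0.1055 0.127 ]
1 0 grasp 0.0 0.22 [-0.1067  0.8059 -0.4947  2.3353  1.3964  0.3552  0.1963] lift 0.0 0.25
   place -90 0.0 0.42 [ 1.0362  0.8962 -0.59    1.3787  0.176   1.1726  0.5075]
   place -60 0.0 0.42 [ 0.9909  0.9343 -0.6783  1.303   0.3461  1.3633  0.8561]
   place -30 0.0 0.42 [ 0.9402  0.9495 -0.7565  1.302   0.5271  1.4669  1.2084]
   place 0 0.0 0.42 [ 0.9027  0.9428 -0.83    1.3806  0.7119  1.4806  1.5475]
   place 30 0.0 0.41 [ 0.8904  0.9212 -0.9025  1.5227  0.8948  1.4213  1.8633]
1 20 grasp 0.091 0.0 [ 0.3009  1.0578 -1.47    2.56    1.6606  1.1395 -0.2686] lift 0.068 0.0
   place -90 0.0 0.02 [ 1.1219  0.9414 -1.1415  1.6343  0.9145  1.1884 -0.2391]
   place -60 0.0 0.03 [ 1.1459  0.9733 -1.2261  1.6424  0.9631  1.2462  0.2369]
   place -30 0.0 0.01 [ 1.1688  1.011  -1.3177  1.6509  1.0126  1.314   0.7122]
   place 0 0.0 0.0 [ 1.1768  1.0267 -1.3534  1.6541  1.031   1.3418  1.2179]
   place 30 0.0 0.0 [ 1.1768  1.0267 -1.3534  1.6541  1.031   1.3418  1.7415]
1 35 grasp 0.292 0.0 [ 0.3699  1.0683 -1.47    2.56    1.8276  1.1277 -0.2634] lift 0.247 0.0
   pla
[... 1159 characters left out ...]
18   0.761   0.1338  1.5561 -0.1246  0.8329 -1.2952]
   place 0 0.0 0.15 [ 0.6979  0.7592 -0.0557  1.5548  0.052   0.8291 -0.9485]
   place 30 0.0 0.16 [ 0.7781  0.7661 -0.2458  1.5597  0.2277  0.8441 -0.6008]
-1 35 grasp 0.394 0.0 [ 0.133   0.7279 -0.3505  2.1593  0.      0.04   -1.1617] lift 0.301 0.0
   place -90 0.0 0.0 [ 0.2597  0.8089  0.74    1.7167 -0.559   0.6419 -1.9371]
   place -60 0.0 0.02 [ 0.4703  0.7322  0.3754  1.7683 -0.3867  0.4521 -1.5639]
   place -30 0.0 0.05 [ 0.7019  0.7132  0.0169  1.7679 -0.1519  0.4074 -1.2493]
   place 0 0.0 0.07 [ 0.9049  0.7407 -0.3041  1.7197  0.0753  0.5026 -0.935 ]
   place 30 0.0 0.09 [ 1.0562  0.8048 -0.5919  1.6358  0.2703  0.7032 -0.6037]
```

Run:
```python
from kin import *
W=load("top",6)[2].reshape(-1,3)
for y0 in np.arange(-.06,.24,.04):
    s=W[(W[:,1]>y0)&(W[:,1]<y0+.04)]
    print(round(y0,2),[(h,round(s[(s[:,2]>h)&(s[:,2]<.4)&(s[:,0]>.35)][:,0].min(),3) if ((s[:,2]>h)&(s[:,2]<.4)&(s[:,0]>.35)).any() else None) for h in(.02,.1,.16,.2)])
q=np.array(get_state()["q"]);p0,R0=now();u=-np.array([np.cos(az),np.sin(az),0])
for b in(0,5,10):
    B=np.radians(b);z=np.sin(B)*u-np.cos(B)*Z;R=frame(z,-np.cross(Z,u));T=Gg+.019*z
    e,x,mg=track(q,[(p0+[-.02,.08,.12],R0),(np.array([.44,-.1,.33]),R),(T-.11*z,R),(T,R)],10);print(b,e,mg,x)
B=np.radians(3);z=np.sin(B)*u-np.cos(B)*Z;R=frame(z,-np.cross(Z,u));T=Gg+.019*z
plan(p0,R0,[(p0+[0,.0,.12],R0),(np.array([.46,-.16,.33]),R),(T-.11*z,R)])
```

```text
-0.06 [(0.02, np.float64(0.515)), (0.1, np.float64(0.65)), (0.16, np.float64(0.65)), (0.2, np.float64(0.65))]
-0.02 [(0.02, np.float64(0.607)), (0.1, np.float64(0.607)), (0.16, np.float64(0.607)), (0.2, np.float64(0.607))]
0.02 [(0.02, np.float64(0.544)), (0.1, np.float64(0.544)), (0.16, np.float64(0.544)), (0.2, np.float64(0.544))]
0.06 [(0.02, np.float64(0.544)), (0.1, np.float64(0.544)), (0.16, np.float64(0.544)), (0.2, np.float64(0.544))]
0.1 [(0.02, np.float64(0.534)), (0.1, np.float64(0.534)), (0.16, np.float64(0.544)), (0.2, np.float64(0.544))]
0.14 [(0.02, np.float64(0.504)), (0.1, np.float64(0.504)), (0.16, np.float64(0.545)), (0.2, np.float64(0.545))]
0.18 [(0.02, np.float64(0.5)), (0.1, np.float64(0.517)), (0.16, np.float64(0.54)), (0.2, np.float64(0.542))]
0.22 [(0.02, np.float64(0.517)), (0.1, np.float64(0.517)), (0.16, np.float64(0.54)), (0.2, np.float64(0.542))]
0 2.2349989691953577e-06 0.155194399088276 [-0.2186  0.7971 -0.0037  2.1493  0.0137  0.1952 -1.3308]
5 0.0011623636485550428 2.0829272334710325e-10 [-0.1869  0.8016 -0.0316  2.217  -0.0082  0.04   -1.2958]
10 0
[... 217 characters left out ...]
-0.482] w [0. 0. 0.] rows 2 -> [ 0.54   -0.3242  0.2924] [-0.406  -0.6505 -0.6419]
d [ 0.207 -0.968 -0.615] w [0.036 0.144 0.081] rows 4 -> [ 0.5    -0.2421  0.3112] [-0.2546 -0.3118 -0.9154]
d [ 0.178 -1.077 -0.408] w [0.035 0.143 0.081] rows 4 -> [ 0.46 -0.16  0.33] [ 0.0453  0.023  -0.9987]
d [ 0.24  -0.792  0.363] w [ 0.  0. -0.] rows 2 -> [ 0.4494 -0.0942  0.302 ] [ 0.0453  0.023  -0.9987]
d [ 0.241 -0.793  0.363] w [ 0.  0. -0.] rows 2 -> [ 0.4389 -0.0284  0.2739] [ 0.0453  0.023  -0.9987]
d [ 0.24  -0.792  0.363] w [ 0.  0. -0.] rows 2 -> [0.4283 0.0374 0.2459] [ 0.0453  0.023  -0.9987]
d [ 0.241 -0.793  0.363] w [ 0.  0. -0.] rows 2 -> [0.4177 0.1033 0.2178] [ 0.0453  0.023  -0.9987]
```

Run:
```python
from kin import *
p0,R0=now();u=-np.array([np.cos(az),np.sin(az),0])
z=-Z;R=frame(z,-np.cross(Z,u));T=Gg+.019*z;print(T)
plan(p0,R0,[(p0+[0,.0,.11],R0),(np.array([.46,-.16,.33]),R),(T-.11*z,R)])
```

```text
[0.422  0.1055 0.108 ]
d [-0.527  0.001 -0.441] w [0. 0. 0.] rows 2 -> [ 0.54   -0.3242  0.2274] [-0.406  -0.6505 -0.6419]
d [-0.527  0.001 -0.442] w [0. 0. 0.] rows 2 -> [ 0.54   -0.3242  0.2824] [-0.406  -0.6505 -0.6419]
d [ 0.159 -0.968 -0.655] w [0.038 0.136 0.08 ] rows 4 -> [ 0.5    -0.2421  0.3062] [-0.2746 -0.3248 -0.905 ]
d [ 0.142 -1.075 -0.465] w [0.037 0.135 0.079] rows 4 -> [ 0.46 -0.16  0.33] [-0.0008 -0.0003 -1.    ]
d [ 0.275 -0.792  0.35 ] w [-0.  0.  0.] rows 2 -> [ 0.4505 -0.0936  0.302 ] [-0.0008 -0.0003 -1.    ]
d [ 0.275 -0.792  0.35 ] w [-0.  0.  0.] rows 2 -> [ 0.441  -0.0272  0.274 ] [-0.0008 -0.0003 -1.    ]
d [ 0.275 -0.791  0.349] w [-0.  0.  0.] rows 2 -> [0.4315 0.0391 0.246 ] [-0.0008 -0.0003 -1.    ]
d [ 0.275 -0.792  0.35 ] w [-0.  0.  0.] rows 2 -> [0.422  0.1055 0.218 ] [-0.0008 -0.0003 -1.    ]
```

Request:
step_arm(motion=[{"dx":-0.5,"dy":0,"dz":-0.42,"wx":0,"wy":0,"wz":0,"claw":88},{"dx":-0.98,"dy":0,"dz":-0.82,"wx":0,"wy":0,"wz":0,"claw":88},{"dx":-0.98,"dy":0,"dz":-0.82,"wx":0,"wy":0,"wz":0,"claw":88}])

```text
clock: 11.8
tool_pos: [0.5401, -0.3276, 0.2801]
eef_rot: [0.794, 0.435, -0.369, 0.208]
contact_force: [-0.0, 0.1, -0.2]
opening: 0.999
finger_force: 0.0
```

Request:
step_arm(motion=[{"dx":0.159,"dy":-0.968,"dz":-0.655,"wx":0.038,"wy":0.136,"wz":0.08,"claw":88},{"dx":0.159,"dy":-0.968,"dz":-0.655,"wx":0.038,"wy":0.136,"wz":0.08,"claw":88},{"dx":0.159,"dy":-0.968,"dz":-0.655,"wx":0.038,"wy":0.136,"wz":0.08,"claw":88},{"dx":0.159,"dy":-0.968,"dz":-0.655,"wx":0.038,"wy":0.136,"wz":0.08,"claw":88},{"dx":0.159,"dy":-0.968,"dz":-0.655,"wx":0.038,"wy":0.136,"wz":0.08,"claw":88}])

```text
clock: 12.3
tool_pos: [0.4972, -0.2457, 0.2987]
eef_rot: [0.913, 0.344, -0.192, 0.105]
contact_force: [0.1, 0.3, -0.5]
opening: 0.998
finger_force: 0.0
```

Request:
step_arm(motion=[{"dx":0.142,"dy":-1,"dz":-0.465,"wx":0.037,"wy":0.135,"wz":0.079,"claw":88},{"dx":0.142,"dy":-1,"dz":-0.465,"wx":0.037,"wy":0.135,"wz":0.079,"claw":88},{"dx":0.142,"dy":-1,"dz":-0.465,"wx":0.037,"wy":0.135,"wz":0.079,"claw":88},{"dx":0.142,"dy":-1,"dz":-0.465,"wx":0.037,"wy":0.135,"wz":0.079,"claw":88},{"dx":0.142,"dy":-1,"dz":-0.465,"wx":0.037,"wy":0.135,"wz":0.079,"claw":88}])

```text
clock: 12.8
tool_pos: [0.4617, -0.1659, 0.3215]
eef_rot: [0.972, 0.234, -0.003, -0.001]
contact_force: [-0.3, 0.2, -0.4]
opening: 1.001
finger_force: 0.0
```

Run:
```python
from kin import *
st();p0,R0=now();u=-np.array([np.cos(az),np.sin(az),0])
z=-Z;R=frame(z,-np.cross(Z,u));T=Gg+.019*z
plan(p0,R0,[(T-.11*z,R)])
```

```text
{'clock': np.float64(12.8), 'q': array([ 0.342,  0.407, -0.135,  1.842,  0.07 ,  0.902, -0.925]), 'tool_pos': array([ 0.462, -0.166,  0.321]), 'eef_rot': array([ 0.972,  0.234, -0.003, -0.001]), 'contact_force': array([-0.284,  0.199, -0.383]), 'opening': np.float64(1.001), 'finger_force': np.float64(0.0)}
d [ 0.277 -0.811  0.324] w [-0.  0. -0.] rows 2 -> [ 0.4518 -0.0981  0.2956] [-0.0051 -0.0002 -1.    ]
d [ 0.276 -0.811  0.324] w [-0.     0.001 -0.   ] rows 2 -> [ 0.4418 -0.0303  0.2697] [-0.0023  0.0012 -1.    ]
d [ 0.276 -0.812  0.324] w [-0.001  0.    -0.001] rows 2 -> [0.4319 0.0377 0.2439] [-0.0009 -0.0016 -1.    ]
d [ 0.278 -0.811  0.323] w [0. 0. 0.] rows 2 -> [0.422  0.1055 0.218 ] [-0.0009 -0.0016 -1.    ]
```

Request:
step_arm(motion=[{"dx":0.277,"dy":-0.811,"dz":0.324,"wx":0,"wy":0,"wz":0,"claw":88},{"dx":0.277,"dy":-0.811,"dz":0.324,"wx":0,"wy":0,"wz":0,"claw":88},{"dx":0.277,"dy":-0.811,"dz":0.324,"wx":0,"wy":0,"wz":0,"claw":88}])

```text
clock: 13.1
tool_pos: [0.4528, -0.092, 0.2946]
eef_rot: [0.971, 0.24, -0.003, -0.002]
contact_force: [-0.2, 0.0, -0.6]
opening: 1.0
finger_force: 0.0
```

Request:
step_arm(motion=[{"dx":0.276,"dy":-0.811,"dz":0.324,"wx":0,"wy":0.001,"wz":0,"claw":88},{"dx":0.276,"dy":-0.811,"dz":0.324,"wx":0,"wy":0.001,"wz":0,"claw":88},{"dx":0.276,"dy":-0.811,"dz":0.324,"wx":0,"wy":0.001,"wz":0,"claw":88}])

```text
clock: 13.4
tool_pos: [0.4432, -0.0256, 0.2694]
eef_rot: [0.971, 0.239, -0.001, -0.001]
contact_force: [-0.4, 0.0, 0.2]
opening: 0.997
finger_force: 0.0
```

Request:
step_arm(motion=[{"dx":0.276,"dy":-0.812,"dz":0.324,"wx":-0.001,"wy":0,"wz":-0.001,"claw":88},{"dx":0.276,"dy":-0.812,"dz":0.324,"wx":-0.001,"wy":0,"wz":-0.001,"claw":88},{"dx":0.276,"dy":-0.812,"dz":0.324,"wx":-0.001,"wy":0,"wz":-0.001,"claw":88}])

```text
clock: 13.7
tool_pos: [0.4338, 0.0413, 0.2441]
eef_rot: [0.971, 0.24, 0.0, 0.001]
contact_force: [-0.6, -0.7, -0.1]
opening: 1.003
finger_force: 0.0
```

Request:
step_arm(motion=[{"dx":0.278,"dy":-0.811,"dz":0.323,"wx":0,"wy":0,"wz":0,"claw":88},{"dx":0.278,"dy":-0.811,"dz":0.323,"wx":0,"wy":0,"wz":0,"claw":88},{"dx":0.278,"dy":-0.811,"dz":0.323,"wx":0,"wy":0,"wz":0,"claw":88},{"dx":0.278,"dy":-0.811,"dz":0.323,"wx":0,"wy":0,"wz":0,"claw":88}])

```text
clock: 14.1
tool_pos: [0.4247, 0.1054, 0.2193]
eef_rot: [0.972, 0.237, 0.001, 0.002]
contact_force: [-0.2, -0.9, 0.3]
opening: 0.998
finger_force: 0.0
```

Run:
```python
from kin import *
st();p0,R0=now();u=-np.array([np.cos(az),np.sin(az),0])
z=-Z;R=frame(z,-np.cross(Z,u));T=Gg+.019*z
plan(p0,R0,[(T-.055*z,R),(T,R)])
pic,d=viewer.snapshot("side"); np.savez("pics/side7.npz",p=pic,d=d)
cv2.imwrite("pics/side7.png",cv2.resize(pic[215:365,250:400],(600,600),interpolation=cv2.INTER_CUBIC)[:,:,::-1])
```

```text
{'clock': np.float64(14.1), 'q': array([-0.274,  0.487, -0.116,  2.133,  0.116,  0.525, -1.57 ]), 'tool_pos': array([0.425, 0.105, 0.219]), 'eef_rot': array([0.972, 0.237, 0.001, 0.002]), 'contact_force': array([-0.202, -0.884,  0.293]), 'opening': np.float64(0.998), 'finger_force': np.float64(0.0)}
d [-0.031 -0.02   0.703] w [ 0.001 -0.001  0.001] rows 2 -> [0.422  0.1055 0.163 ] [-0.0007 -0.0016 -1.    ]
d [ 0.001 -0.001  0.688] w [ 0.  0. -0.] rows 2 -> [0.422  0.1055 0.108 ] [-0.0007 -0.0016 -1.    ]
```

View pics/side7.png

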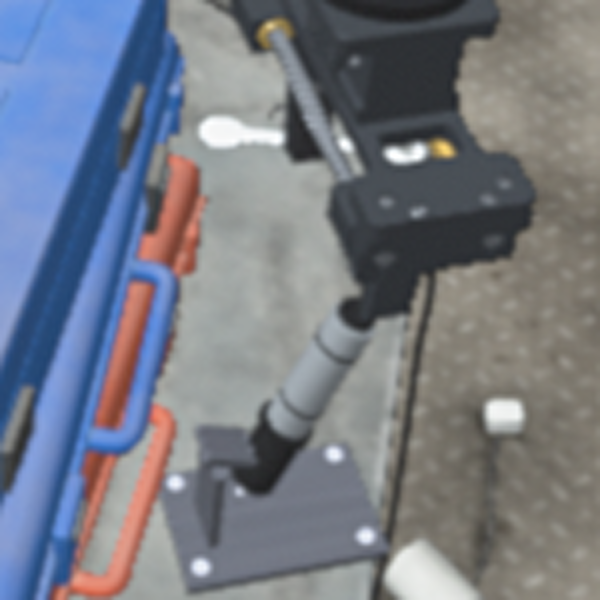

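The side crop shows the open fingers around the gauge's upper end at (355,310), clear of the cases. I'll descend and close.

Request:
step_arm(motion=[{"dx":-0.031,"dy":-0.02,"dz":0.35,"wx":0.001,"wy":-0.001,"wz":0.001,"claw":88},{"dx":-0.031,"dy":-0.02,"dz":0.703,"wx":0.001,"wy":-0.001,"wz":0.001,"claw":88},{"dx":-0.031,"dy":-0.02,"dz":0.703,"wx":0.001,"wy":-0.001,"wz":0.001,"claw":88},{"dx":-0.031,"dy":-0.02,"dz":0.703,"wx":0.001,"wy":-0.001,"wz":0.001,"claw":88}])

```text
clock: 14.55
tool_pos: [0.4215, 0.1059, 0.1634]
eef_rot: [0.972, 0.235, -0.001, 0.0]
contact_force: [0.8, 0.2, -0.3]
opening: 1.001
finger_force: 0.0
```

Request:
step_arm(motion=[{"dx":0,"dy":0,"dz":0.25,"wx":0,"wy":0,"wz":0,"claw":88},{"dx":0,"dy":0,"dz":0.5,"wx":0,"wy":0,"wz":0,"claw":88},{"dx":0,"dy":0,"dz":0.688,"wx":0,"wy":0,"wz":0,"claw":88},{"dx":0,"dy":0,"dz":0.688,"wx":0,"wy":0,"wz":0,"claw":88},{"dx":0,"dy":0,"dz":0.688,"wx":0,"wy":0,"wz":0,"claw":88}])

```text
clock: 15.05
tool_pos: [0.4219, 0.1072, 0.109]
eef_rot: [0.972, 0.235, 0.0, -0.0]
contact_force: [-0.4, 0.8, -0.2]
opening: 1.0
finger_force: 0.0
```

Request:
step_arm(motion=[{"dx":0,"dy":0,"dz":0,"wx":0,"wy":0,"wz":0,"claw":50},{"dx":0,"dy":0,"dz":0,"wx":0,"wy":0,"wz":0,"claw":30},{"dx":0,"dy":0,"dz":0,"wx":0,"wy":0,"wz":0,"claw":15},{"dx":0,"dy":0,"dz":0,"wx":0,"wy":0,"wz":0,"claw":15},{"dx":0,"dy":0,"dz":0,"wx":0,"wy":0,"wz":0,"claw":15},{"dx":0,"dy":0,"dz":0,"wx":0,"wy":0,"wz":0,"claw":15},{"dx":0,"dy":0,"dz":0,"wx":0,"wy":0,"wz":0,"claw":15}], force=35)

```text
clock: 15.75
tool_pos: [0.4209, 0.1074, 0.1079]
eef_rot: [0.972, 0.236, -0.0, -0.0]
contact_force: [0.1, 0.1, -0.2]
opening: 0.386
finger_force: 0.0
```

Run:
```python
from kin import *
st();p0,R0=now();u=-np.array([np.cos(az),np.sin(az),0])
print(R0.as_matrix()); print("g in tool",R0.inv().apply(g)); print("G-axis dist",np.cross((p0-.019*R0.as_matrix()[:,2])-A13,g))
plan(p0,R0,[(p0+.066*g,R0)])
```

```text
{'clock': np.float64(15.75), 'q': array([-0.325,  0.712, -0.049,  2.241,  0.166,  0.192, -1.62 ]), 'tool_pos': array([0.421, 0.107, 0.108]), 'eef_rot': array([ 0.972,  0.236, -0.   , -0.   ]), 'contact_force': array([ 0.074,  0.08 , -0.224]), 'opening': np.float64(0.386), 'finger_force': np.float64(0.0)}
[[ 0.8889  0.4581 -0.001 ]
 [ 0.4581 -0.8889  0.0002]
 [-0.0008 -0.0007 -1.    ]]
g in tool [-0.3428 -0.001  -0.9394]
G-axis dist [0.0018 0.001  0.0007]
d [-0.283 -0.001 -0.775] w [0. 0. 0.] rows 2 -> [0.4008 0.0971 0.1699] [-0.001   0.0002 -1.    ]
```

Still closing, so more rows.

Request:
step_arm(motion=[{"dx":0,"dy":0,"dz":0,"wx":0,"wy":0,"wz":0,"claw":15},{"dx":0,"dy":0,"dz":0,"wx":0,"wy":0,"wz":0,"claw":15},{"dx":0,"dy":0,"dz":0,"wx":0,"wy":0,"wz":0,"claw":15},{"dx":0,"dy":0,"dz":0,"wx":0,"wy":0,"wz":0,"claw":15}])

```text
clock: 16.15
tool_pos: [0.4209, 0.1074, 0.1078]
eef_rot: [0.972, 0.236, -0.001, -0.0]
contact_force: [0.5, 0.1, -0.8]
opening: 0.26
finger_force: 35.0
```

Request:
step_arm(motion=[{"dx":-0.07,"dy":0,"dz":-0.19,"wx":0,"wy":0,"wz":0,"claw":15},{"dx":-0.142,"dy":0,"dz":-0.388,"wx":0,"wy":0,"wz":0,"claw":15},{"dx":-0.212,"dy":0,"dz":-0.581,"wx":0,"wy":0,"wz":0,"claw":15},{"dx":-0.283,"dy":0,"dz":-0.775,"wx":0,"wy":0,"wz":0,"claw":15},{"dx":-0.283,"dy":0,"dz":-0.775,"wx":0,"wy":0,"wz":0,"claw":15},{"dx":-0.283,"dy":0,"dz":-0.775,"wx":0,"wy":0,"wz":0,"claw":15}])

```text
clock: 16.75
tool_pos: [0.4012, 0.0972, 0.1698]
eef_rot: [0.972, 0.236, 0.0, -0.0]
contact_force: [0.2, -0.0, -0.9]
opening: 0.263
finger_force: 35.0
```

Request:
step_arm(motion=[{"dx":0,"dy":0,"dz":-0.4,"wx":0,"wy":0,"wz":0,"claw":15},{"dx":0,"dy":0,"dz":-0.9,"wx":0,"wy":0,"wz":0,"claw":15},{"dx":0,"dy":0,"dz":-0.9,"wx":0,"wy":0,"wz":0,"claw":15},{"dx":0,"dy":0,"dz":-0.9,"wx":0,"wy":0,"wz":0,"claw":15}])

```text
clock: 17.15
tool_pos: [0.4013, 0.0972, 0.2416]
eef_rot: [0.972, 0.236, 0.0, -0.0]
contact_force: [0.1, -0.3, -1.7]
opening: 0.261
finger_force: 35.0
```

Run:
```python
from kin import *
st();p,R=now();q=np.array(get_state()["q"])
zz0=R.as_matrix()[:,2]; gt=R.inv().apply(g)   # gauge axis in tool
# final: gauge vertical, tool y horizontal; yaw a
c=-np.radians(20)
for a in(-60,-30,-10,0,15,30):
    zz=np.sin(c)*hv(a)-np.cos(c)*Z;Rn=frame(zz,-np.cross(Z,hv(a)));F=SP+[0,0,.100]+.019*zz
    e,x,mg=track(q,[(np.array([.43,-.1,.30]),Rn),(F+[0,0,.06],Rn),(F,Rn)],10);print(a,round(e,4),round(mg,2),x,Rn.apply(gt))
a=0;zz=np.sin(c)*hv(a)-np.cos(c)*Z;Rn=frame(zz,-np.cross(Z,hv(a)));F=SP+[0,0,.100]+.019*zz
plan(p,R,[(np.array([.45,-.05,.27]),Rn),(F+[0,0,.045],Rn)])
```

```text
{'clock': np.float64(17.15), 'q': array([-0.251,  0.421, -0.141,  2.166,  0.107,  0.561, -1.565]), 'tool_pos': array([0.401, 0.097, 0.242]), 'eef_rot': array([ 0.972,  0.236,  0.   , -0.   ]), 'contact_force': array([ 0.079, -0.345, -1.671]), 'opening': np.float64(0.261), 'finger_force': np.float64(34.992)}
-60 0.0 0.43 [ 0.6531  0.8711  0.1939  1.2969 -0.2367  1.3351 -1.7173] [0.0008 0.0003 1.    ]
-30 0.0 0.43 [ 0.6111  0.874   0.0998  1.2758 -0.0206  1.3392 -1.3976] [0.0006 0.0007 1.    ]
-10 0.0 0.43 [ 0.5839  0.863   0.0362  1.3078  0.1228  1.291  -1.1865] [0.0003 0.0008 1.    ]
0 0.0 0.43 [ 0.5722  0.8541  0.0045  1.3366  0.1939  1.2528 -1.084 ] [0.0001 0.0009 1.    ]
15 0.0 0.43 [ 0.5585  0.8371 -0.0428  1.3934  0.2999  1.1802 -0.9356] [-0.0001  0.0009  1.    ]
30 0.0 0.43 [ 0.5507  0.8173 -0.0891  1.4636  0.4061  1.0925 -0.7943] [-0.0003  0.0008  1.    ]
d [-0.151  0.957 -0.178] w [ 0.013 -0.055  0.075] rows 2 -> [0.4256 0.0236 0.2558] [-0.175  -0.0215 -0.9843]
d [ 0.044  0.961 -0.208] w [ 0.013 -0.054  0.075] rows 2 -> [ 0.45 -0.05  0.27] [-0.3418 -0.001  -0.9398]
d [0.079 0.895 0.057] w [ 0. -0. -0.] rows 2 -> [ 0.4544 -0.1216  0.2636] [-0.3418 -0.001  -0.9398]
d [0.079 0.895 0.057] w [ 0. -0. -0.] rows 2 -> [ 0.4588 -0.1932  0.2573] [-0.3418 -0.001  -0.9398]
d [0.078 0.895 0.057] w [ 0. -0. -0.] rows 2 -> [ 0.4631 -0.2648  0.2509] [-0.3418 -0.001  -0.9398]
d [0.079 0.895 0.057] w [ 0. -0. -0.] rows 2 -> [ 0.4674 -0.3364  0.2446] [-0.3418 -0.001  -0.9398]
d [0.079 0.895 0.058] w [ 0. -0. -0.] rows 2 -> [ 0.4718 -0.408   0.2381] [-0.3418 -0.001  -0.9398]
```

Request:
step_arm(motion=[{"dx":-0.075,"dy":0.48,"dz":-0.09,"wx":0.007,"wy":-0.027,"wz":0.037,"claw":15},{"dx":-0.151,"dy":0.957,"dz":-0.178,"wx":0.013,"wy":-0.055,"wz":0.075,"claw":15},{"dx":-0.151,"dy":0.957,"dz":-0.178,"wx":0.013,"wy":-0.055,"wz":0.075,"claw":15}])

```text
clock: 17.45
tool_pos: [0.4286, 0.0183, 0.2545]
eef_rot: [0.99, 0.114, -0.089, 0.002]
contact_force: [0.8, -0.1, -1.1]
opening: 0.26
finger_force: 35.0
```

Request:
step_arm(motion=[{"dx":0.022,"dy":0.48,"dz":-0.1,"wx":0.007,"wy":-0.027,"wz":0.037,"claw":15},{"dx":0.044,"dy":0.961,"dz":-0.208,"wx":0.013,"wy":-0.054,"wz":0.075,"claw":15},{"dx":0.044,"dy":0.961,"dz":-0.208,"wx":0.013,"wy":-0.054,"wz":0.075,"claw":15}])

```text
clock: 17.75
tool_pos: [0.4521, -0.0562, 0.2678]
eef_rot: [0.985, -0.006, -0.174, 0.003]
contact_force: [-0.6, 0.3, -1.4]
opening: 0.262
finger_force: 35.0
```

Request:
step_arm(motion=[{"dx":0.04,"dy":0.45,"dz":0.028,"wx":0,"wy":0,"wz":0,"claw":15},{"dx":0.079,"dy":0.895,"dz":0.057,"wx":0,"wy":0,"wz":0,"claw":15},{"dx":0.079,"dy":0.895,"dz":0.057,"wx":0,"wy":0,"wz":0,"claw":15}])

```text
clock: 18.05
tool_pos: [0.4526, -0.1269, 0.2617]
eef_rot: [0.984, -0.004, -0.176, 0.003]
contact_force: [-0.3, -0.8, -1.4]
opening: 0.261
finger_force: 35.0
```

Request:
step_arm(motion=[{"dx":0.04,"dy":0.45,"dz":0.028,"wx":0,"wy":0,"wz":0,"claw":15},{"dx":0.079,"dy":0.895,"dz":0.057,"wx":0,"wy":0,"wz":0,"claw":15},{"dx":0.079,"dy":0.895,"dz":0.057,"wx":0,"wy":0,"wz":0,"claw":15}])

```text
clock: 18.35
tool_pos: [0.4568, -0.198, 0.2556]
eef_rot: [0.984, -0.003, -0.175, 0.002]
contact_force: [-0.8, 0.7, -1.2]
opening: 0.261
finger_force: 35.0
```

Request:
step_arm(motion=[{"dx":0.04,"dy":0.45,"dz":0.028,"wx":0,"wy":0,"wz":0,"claw":15},{"dx":0.079,"dy":0.895,"dz":0.057,"wx":0,"wy":0,"wz":0,"claw":15},{"dx":0.079,"dy":0.895,"dz":0.057,"wx":0,"wy":0,"wz":0,"claw":15}])

```text
clock: 18.65
tool_pos: [0.4611, -0.2692, 0.2493]
eef_rot: [0.985, -0.003, -0.175, 0.002]
contact_force: [-0.5, -0.1, -1.7]
opening: 0.266
finger_force: 35.0
```

Request:
step_arm(motion=[{"dx":0.04,"dy":0.45,"dz":0.028,"wx":0,"wy":0,"wz":0,"claw":15},{"dx":0.079,"dy":0.895,"dz":0.057,"wx":0,"wy":0,"wz":0,"claw":15},{"dx":0.079,"dy":0.895,"dz":0.057,"wx":0,"wy":0,"wz":0,"claw":15}])

```text
clock: 18.95
tool_pos: [0.4654, -0.3403, 0.243]
eef_rot: [0.985, -0.003, -0.175, 0.002]
contact_force: [-1.0, -0.4, -0.3]
opening: 0.26
finger_force: 35.0
```

Request:
step_arm(motion=[{"dx":0.04,"dy":0.45,"dz":0.028,"wx":0,"wy":0,"wz":0,"claw":15},{"dx":0.079,"dy":0.895,"dz":0.057,"wx":0,"wy":0,"wz":0,"claw":15},{"dx":0.079,"dy":0.895,"dz":0.057,"wx":0,"wy":0,"wz":0,"claw":15},{"dx":0.079,"dy":0.895,"dz":0.057,"wx":0,"wy":0,"wz":0,"claw":15}])

```text
clock: 19.35
tool_pos: [0.4715, -0.4065, 0.2368]
eef_rot: [0.985, 0.0, -0.175, -0.001]
contact_force: [0.0, 0.1, -1.3]
opening: 0.265
finger_force: 35.0
```

Run:
```python
from kin import *
st();p,R=now();print(R.as_matrix()[:,1:].T)
G=p-.019*R.as_matrix()[:,2];gt=np.array([-.3428,-.001,-.9394]);gw=R.apply(gt);print("G",G,"gauge dir",gw,"tip est",G-.105*gw)
pic,d=viewer.snapshot("side"); np.savez("pics/side8.npz",p=pic,d=d)
x,y=proj("side",G-.08*gw).astype(int);print(x,y,"origin",x-50,y-40, "tip px",proj("side",G-.105*gw),"spot px",proj("side",SP),"cap px",proj("side",G+.038*gw))
cv2.imwrite("pics/side8.png",cv2.resize(pic[y-40:y+60,x-50:x+50],(600,600),interpolation=cv2.INTER_CUBIC)[:,:,::-1])
```

```text
{'clock': np.float64(19.35), 'q': array([ 0.508,  0.836,  0.077,  1.297,  0.132,  1.311, -1.056]), 'tool_pos': array([ 0.472, -0.406,  0.237]), 'eef_rot': array([ 0.985,  0.   , -0.175, -0.001]), 'contact_force': array([ 0.008,  0.147, -1.316]), 'opening': np.float64(0.265), 'finger_force': np.float64(34.992)}
[[ 0.0001 -1.     -0.0012]
 [-0.3439  0.0011 -0.939 ]]
G [ 0.4781 -0.4065  0.2547] gauge dir [ 0.0011 -0.0002  1.    ] tip est [ 0.4779 -0.4065  0.1497]
338 151 origin 288 111 tip px [337.4695 158.6267] spot px [335.934  169.6088] cap px [343.4323 112.8256]
```

View pics/side8.png

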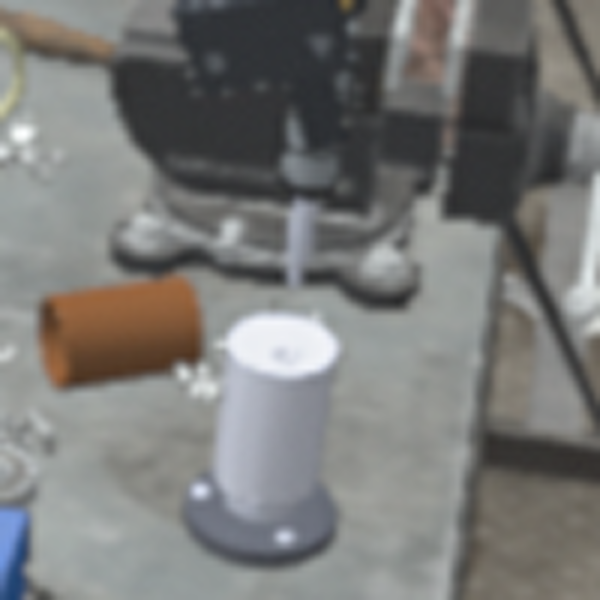

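The side crop agrees with the estimate. The tip is at (295,287), which is px (337.2,158.8) against a predicted (337.5,158.6), and the spot at (288,352) matches too. I'll descend to just above the cup and take a force baseline.

Request:
step_arm(motion=[{"dx":0.05,"dy":0.019,"dz":0.13,"wx":0,"wy":0,"wz":0,"claw":15},{"dx":0.1,"dy":0.019,"dz":0.26,"wx":0,"wy":0,"wz":0,"claw":15},{"dx":0.143,"dy":0.019,"dz":0.374,"wx":0,"wy":0,"wz":0,"claw":15},{"dx":0.143,"dy":0.019,"dz":0.374,"wx":0,"wy":0,"wz":0,"claw":15},{"dx":0.143,"dy":0.019,"dz":0.374,"wx":0,"wy":0,"wz":0,"claw":15}])

```text
clock: 19.9
tool_pos: [0.4719, -0.4094, 0.2061]
eef_rot: [0.985, 0.0, -0.174, 0.0]
contact_force: [0.7, -0.5, -1.2]
opening: 0.265
finger_force: 35.0
```

```bash
cat > f.py <<'E'
from kin import *
def avg(n=12):
    F=[];P=[]
    for _ in range(n):
        viewer.snapshot("top");s=get_state();F.append(s["contact_force"]);P.append(s["tool_pos"])
    F=np.array(F);P=np.array(P).mean(0);R=now()[1]
    gw=R.apply([-.3428,-.001,-.9394]);G=P-.019*R.as_matrix()[:,2]
    print("clock",get_state()["clock"],"F",F.mean(0),"+-",F.std(0)[2]/n**.5,"tcp",P,"free tip",G-.105*gw,"g",gw,"grip",get_state()["finger_force"])
avg()
E
python3 f.py
```

```text
clock 20.5 F [-0.1886 -0.0946 -1.2477] +- 0.06135594710432969 tcp [ 0.4722 -0.4098  0.2068] free tip [ 0.4787 -0.4101  0.1197] g [-0.0004  0.0025  1.    ] grip 34.99141842126846
```

Request:
step_arm(motion=[{"dx":0.015,"dy":-0.025,"dz":0.045,"wx":0,"wy":0,"wz":0,"claw":15},{"dx":0.03,"dy":-0.025,"dz":0.085,"wx":0,"wy":0,"wz":0,"claw":15},{"dx":0.04,"dy":-0.025,"dz":0.115,"wx":0,"wy":0,"wz":0,"claw":15},{"dx":0.043,"dy":-0.025,"dz":0.129,"wx":0,"wy":0,"wz":0,"claw":15},{"dx":0.043,"dy":-0.025,"dz":0.129,"wx":0,"wy":0,"wz":0,"claw":15}])

```text
clock: 21.0
tool_pos: [0.4719, -0.4075, 0.1956]
eef_rot: [0.985, -0.0, -0.174, 0.001]
contact_force: [-0.3, -0.0, -0.4]
opening: 0.262
finger_force: 35.0
```

```bash
python3 f.py
```

```text
clock 21.6 F [0.5325 1.2856 0.8448] +- 0.1459544429392254 tcp [ 0.4719 -0.4076  0.1958] free tip [ 0.4784 -0.4078  0.1086] g [-0.0004  0.0024  1.    ] grip 34.99685799703002
```

Fz has risen 2.1 N, so the tip is about 3 mm in. Another 2 mm brings it to half way.

Request:
step_arm(motion=[{"dx":0.004,"dy":0,"dz":0.011,"wx":0,"wy":0,"wz":0,"claw":15},{"dx":0.008,"dy":0,"dz":0.022,"wx":0,"wy":0,"wz":0,"claw":15},{"dx":0.008,"dy":0,"dz":0.022,"wx":0,"wy":0,"wz":0,"claw":15},{"dx":0.008,"dy":0,"dz":0.022,"wx":0,"wy":0,"wz":0,"claw":15}])

```text
clock: 22.0
tool_pos: [0.4717, -0.4078, 0.1938]
eef_rot: [0.985, -0.0, -0.174, 0.001]
contact_force: [0.8, 0.5, 1.2]
opening: 0.267
finger_force: 35.0
```

```bash
python3 f.py
python3 - <<'E'
from kin import *
pic,d=viewer.snapshot("side"); np.savez("pics/side9.npz",p=pic,d=d)
x,y=proj("side",SP).astype(int);print(x-50,y-50)
cv2.imwrite("pics/side9.png",cv2.resize(pic[y-50:y+40,x-45:x+45],(600,600),interpolation=cv2.INTER_CUBIC)[:,:,::-1])
E
```

```text
clock 22.6 F [0.6746 0.9022 1.1622] +- 0.15655901522498789 tcp [ 0.4718 -0.4078  0.1938] free tip [ 0.4783 -0.4081  0.1067] g [-0.0004  0.0026  1.    ] grip 34.99572107568383
285 119
```

View pics/side9.png

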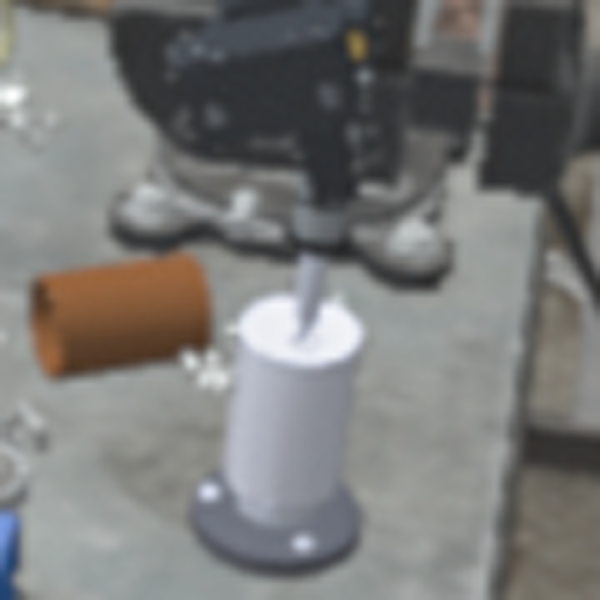

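The picture shows the tip on the spot at crop (302,338), with the cup upright on the post. The force is 2.4 N, which puts the tip about 4.5 mm in, so I'm handing in.

```bash
python3 -c "
from plant import workorder
print(workorder.finish_job())"
```

```text
the job is handed in; nothing more can be done
None
```

The job is handed in, with no verdict shown: the cup is mouth down on the post and released, and the upright gauge is still held with its tip on the spot, pressed about 4.5 mm in at about 2.4 N.

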